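# Put the used sample spoon into the tip-out wash bin

### The job

Pull the front of the tip-out bin well open, take the long sample spoon (the tool with the round disc end) out of its pot and put it down inside the bin so that the whole spoon lies within, then push the bin fully shut. Leave the other two tools standing in their pots, and do not push away or knock over the other things on the bench.

Things in the scene. Friction and masses are not known exactly. Their poses are not given: they have to be found in the camera images.
- cabinet: Fixed white housing of the tip-out bin, 160 deep (x), 236 wide (y), 190 high; origin under its centre on the bench; its open front faces its own -x (roughly towards the robot). On its roof, from 85 mm behind the front face backwards, lies a 30 mm high stack of paper.
- bin (a joint): Angle of the grey plastic bin about its hinge, which runs along the lower front edge of the housing: 0 = fully shut, grows as the top of the front tips out towards the robot, stops at 0.72 rad. Stiff hinge: it stays where it is left. It starts anywhere from shut to slightly ajar.
- bin_hinge (a point): Middle of the bin's hinge line (the line runs along the housing's y): 80 mm in front of the housing's origin, 12 mm above the bench. Axes are the housing's.
- bin_handle (a point): Centre of the bin's bar handle: round steel bar 11 mm thick, 130 long along y, its axis 35 mm in front of the front panel and, when shut, 165 mm above the hinge (13 mm below the housing's roof). Moves and turns with the bin.
- bin_in (a point): Centre of the bin's inner floor (50 mm behind, 6 mm above the hinge when shut); axes turn with the bin: z up, y along the hinge, x to its back wall. Inside it is 84 mm deep (x), 204 wide (y); side and back walls end 94 mm above this floor, the front panel (8 thick) 166. At its stop the mouth lies in front of the housing, 120 mm from front panel to back wall, 135 mm above the bench.
- caddy: Fixed caddy, origin on the bench, front to -x: base x -130 to +20 mm, 290 wide, 8 high; three upright steel pots in a row along y at x = -80; above them a ledge, x -105 to +15, 290 wide, z 223 to 235, on posts at x = +5, y = +-139, cartons on it to z = 285. The ledge bars a straight-down reach to the tools: come tilted along them from the robot's side.
- pot0 (a point): Centre of the mouth of the caddy's pot at y = -100 mm: inner radius 25, outer 28, rim 95 mm above the bench, inner floor 82 mm below the rim. The pots are 80 mm in front of the caddy's origin. Each pot holds one tool; which one varies.
- pot1 (a point): Same for the middle pot (y = 0).
- pot2 (a point): Same for the pot at y = +100 mm.
- spoon: Steel sample spoon, 156 mm, 60 g, handle down in a pot, leaning 26 degrees on its rim, top roughly to the robot. Origin on its axis 49 mm from the foot end; +z along the axis to the bowl end, y level. Round shaft 9 mm thick, z = -49 to +85; flat round bowl 24 across, 6 thick (along x), centred at z = +95, ends at +107. The rim touches the shaft near z = +45; the shaft is free from +48 to +83.
- spoon_bowl (a point): Centre of the spoon's bowl (z = +95 on the spoon's axis).
- spoon_foot (a point): Axis of the spoon 4.5 mm from its foot end.
- scraper: Steel scraper leaning in another pot: same 9 mm shaft, origin, axes and lean; its top is a flat blade 34 wide (along y), 22 high, 6 thick, ending at z = +113. To be left standing.
- rod: Steel stirring rod leaning in another pot: same 9 mm shaft, origin, axes and lean; a ball 17 mm across ends it at z = +113. To be left standing.
- bottle: Loose amber bottle, 48 across, 120 high, standing between cabinet and caddy; origin under its centre.
- jar: Loose white jar, 48 across, 60 high, nearer the robot between cabinet and caddy; origin under its centre.
- timer: Loose white timer 50 x 70 x 26 high near the robot; origin under its centre.
- notepad: Loose paper pad 100 x 75 x 12 near the robot; origin under its centre.
- tape: Loose roll of tape lying flat, 64 across, 20 high, in front of the jar; origin under its centre.

How it is judged:
On the way, in this order (a step that is already met when the one before it is completed fails the run):
1. the bin's front is pulled well open (more than 0.5 rad) (value of joint bin above 0.5 rad), for 0.2 s.
2. the whole spoon is in the open bin (both ends within its walls and below the top of its front) and released (value of joint bin above 0.35 rad and contact force between the fingers and spoon below 0.1 N and linear speed of spoon below 0.05 m/s and x of spoon_bowl in the frame of bin_in between -0.05 and 0.05 m and y of spoon_bowl in the frame of bin_in between -0.108 and 0.108 m and z of spoon_bowl in the frame of bin_in between -0.005 and 0.13 m and x of spoon_foot in the frame of bin_in between -0.05 and 0.05 m and y of spoon_foot in the frame of bin_in between -0.108 and 0.108 m and z of spoon_foot in the frame of bin_in between -0.005 and 0.13 m), for 0.2 s.
At the end, for the whole second after the job is handed in: The bin is shut (joint under 0.05 rad) with the whole spoon at rest inside it: both spoon_bowl and spoon_foot within 50 mm in x and 108 mm in y of the bin_in site and less than 100 mm above it. Scraper and rod still stand in their pots, within 30 mm of where they were and tilted less than 0.7 rad (value of joint bin below 0.05 rad and linear speed of spoon below 0.03 m/s and x of spoon_bowl in the frame of bin_in between -0.05 and 0.05 m and y of spoon_bowl in the frame of bin_in between -0.108 and 0.108 m and z of spoon_bowl in the frame of bin_in between -0.005 and 0.1 m and x of spoon_foot in the frame of bin_in between -0.05 and 0.05 m and y of spoon_foot in the frame of bin_in between -0.108 and 0.108 m and z of spoon_foot in the frame of bin_in between -0.005 and 0.1 m and distance of each of scraper, rod from where it was at the start of the episode below 0.03 m and angle between each of scraper, rod's own z axis and vertical below 0.7 rad); the robot touches nothing.
It fails at once if a bystander on the bench (bottle, jar, timer, notepad, tape) is pushed more than 30 mm away (distance of any of bottle, jar, timer, notepad, tape from where it was at the start of the episode above 0.03 m).
It fails at once if the bottle or the jar is knocked over (angle between any of bottle, jar's own z axis and vertical above 0.6 rad).
It fails at once if the scraper or the rod is pulled out of its pot (distance of any of scraper, rod from where it was at the start of the episode above 0.06 m).
It also fails if it takes over 72 s, if anything falls off the work surface, if the arm or the gripper's body presses on something with over 40 N, if the wrist force passes 120 N, or if a joint passes its speed limit or range.

### The arm

A 7-joint arm with a two-finger parallel gripper is mounted at the origin on the work surface. World frame = base frame: x ahead of the robot, y to its left, z up, the work surface at z = 0. Lengths are in m, angles in rad, forces in N, time in s.
With the tool pointing down it reaches from about 0.425 to 1.025 m from the base axis. Payload 3.6 kg.
Tool frame: the origin (TCP) lies between the finger pads; the fingertips stand 14 mm ahead of it and the grasp point (between the pads) lies 5 mm behind it; z points along the fingers, y is the line along which they close (so a half turn about z gives the same grasp; the last joint's range is limited). The gripper opens to 85 mm and grips with 20 to 120 N. Pads are 22 mm wide; open, the fingers measure 114 mm over their backs; the gripper's body (76 mm by 85 mm) begins 54 mm behind the grasp point. The pads swing forward as they close: fully open they stand 13 mm farther back than shut.
Start: joints at [1.228, 0.591, 0.048, 1.609, -0.033, 0.943, -0.034], TCP at [0.179, -0.703, 0.245] pointing down, gripper open.
Joint ranges: [-2.69, 2.69], [-0.47, 2.24], [-1.27, 1.36], [0.19, 2.51], [-1.53, 4.68], [0.08, 2.07], [-3.09, 3.09]. Speed limits (rad/s): [2.57, 2.57, 3.14, 3.14, 3.14, 3.14, 3.14].

### API

Orientations are given as a unit quaternion [w, x, y, z].
In Python, from cell import readout, read_camera, ticket, boxes_of, trace gives the robot as it stands.
- The arm moves only by the tool move_arm, never from a script. Its argument "increments" is a list of rows, each an object with "delta_pos": the shift along the tool's x, y, z in units of 25 mm (1.0 is 25 mm), a list of three; "dr": the turn, a rotation vector about the tool's x, y, z in units of 10 degrees (1.0 is 10 degrees), a list of three. A call has 1 to 5 rows; each row shifts and turns the commanded pose from where the row before left it, along the tool's axes as they then stand; what a row does not reach is not made up. A row lasts 1/8 s, in which the tool goes at most 62.5 mm and 10.7 degrees, less where a joint would pass 70% of its speed; a pose out of reach is approached as far as the arm can. A call is refused whole if a number of a shift passes 1 or a number of a turn 1, either way. A call with a gripper value outside its range is refused whole. "hand" is the closure in counts, from 0 (fully open) to 255 (shut), set as the call begins (left out, the last holds). The fingers move at their own pace and stop on an object; "force" is the grip in N (left out, the last holds). Time passes only in rows, so rows that do not move let the fingers close. It gives the time, the measured TCP pose, the force, the opening and the grip force at its end, in the units of the state.
- readout.state(): the state, without advancing time (a new reading comes with each control period).
- read_camera(name): name is "scene" or "top" or "wrist"; returns a dict with "color" (480x640x3 uint8, red, green, blue), "fx", "fy", "cx", "cy" (pixels), "R" (3x3) and "t" (3): a world point X has camera coordinates R X + t; the wrist camera has in their place "tool_from_camera" (4x4, takes a point from camera to tool coordinates, whose origin is the TCP and whose axes are the flange's). Camera axes: x right, y down, z forward; pixel columns grow to the right and rows downward; lengths in m; the calibration is good to about 2 mm. The wrist camera is an equidistant fisheye: a pixel r from the principal point sees the ray r / f radians off the axis. A picture is of the moment at which its call begins: read the wrist's pose just before it. There is no depth.
- ticket.job_done(): hands the job in; it is judged then, once.
Trained networks look in a picture, given as the dict that the camera call returned (one of the last four; its "shot" number tells which), for a name from the list of things; names that differ only in an ending like _2 or _b are one class to them, and where a whole thing is asked for, a point or a joint stands for the part that bears it (a point fixed in the world has none). Each returns a list of dicts, best first, with "score" (0 to 1); they miss things now and then, are a little off and sometimes report something else, mostly with a low value. They report only what shows in the picture. A call takes as long as a camera call.
- boxes_of(picture, thing): "bbox" ([centre column, centre row, width, height] in pixels, round what is visible of it).
- trace(picture, thing): "region" (480x640 bool, what is visible of it) and "bbox" ([centre column, centre row, width, height] in pixels, round what is visible of it).
The state is a dict: "time_s": time; "joint_positions": joint angles; "dq": joint speeds; "effort": joint torques, N m; "tool_pos": TCP position; "tcp_rot": TCP orientation; "contact_force": force on the tool from outside, world axes, zero at the start; "ft_torque": the same for the moment, N m; "gripper_width": finger opening in m; "finger_force": force on a finger pad.
Only numpy, scipy, OpenCV 4.12 (cv2) and the standard library are available. Lean on these libraries where they do the work, as an engineer would, in place of code of your own. Each camera call takes 0.05 s, during which the arm holds its last target. There are 200 camera calls.

## Working session

There is one attempt and no reset: what is moved stays moved. The work goes in short steps, Python scripts to look and compute and a tool call to move; the robot and the scene stay as the last step left them, time stands still between calls to the robot, and variables do not carry over. Pictures are saved under pics/ and viewed, at most 10 in all, crops included, and the job is handed in when it is done.

Besides the shell and the picture viewer there is one more tool, called after "Call:" in YAML: its name, and indented under it one key for each argument. move_arm: Moves the arm, as the interface text tells. Its arguments: {"type":"object","properties":{"increments":{"type":"array"},"hand":{"type":"number"},"force":{"type":"number"}},"required":["increments"]}

```bash
ls; mkdir -p pics; cat > h.py <<'E'
import numpy as np, cv2
from scipy.spatial.transform import Rotation as Rn
from scipy.optimize import least_squares
from cell import readout, read_camera, ticket, boxes_of, trace
np.set_printoptions(precision=4,suppress=True)
def Rq(q): return Rn.from_quat([q[1],q[2],q[3],q[0]])
def proj(c,X):
    p=np.asarray(X)@np.array(c["R"]).T+np.array(c["t"]); return np.stack([c["fx"]*p[...,0]/p[...,2]+c["cx"],c["fy"]*p[...,1]/p[...,2]+c["cy"]],-1)
def ray(c,u,v):
    d=np.array(c["R"]).T@np.array([(u-c["cx"])/c["fx"],(v-c["cy"])/c["fy"],1]); return -np.array(c["R"]).T@np.array(c["t"]),d/np.linalg.norm(d)
def atz(c,u,v,z):
    o,d=ray(c,u,v); return o+d*(z-o[2])/d[2]
E
cat > a.py <<'E'
from h import *
s=readout.state(); print(s)
P={}
for n in ("scene","top"):
    c=read_camera(n); P[n]=c; cv2.imwrite(f"pics/{n}0.png",c["color"][:,:,::-1])
    o,_=ray(c,0,0); print(n,"cam at",o)
    for t in ["cabinet","bin","bin_handle","caddy","pot0","spoon","spoon_bowl","scraper","rod","bottle","jar","timer","notepad","tape"]:
        print(t,[(round(b["score"],2),[int(x) for x in b["bbox"]]) for b in boxes_of(c,t)[:3]])
import pickle; pickle.dump(P,open("p.pkl","wb"))
E
python3 a.py
```

```text
pics
{'time_s': 0.0, 'joint_positions': array([ 1.2285,  0.5921,  0.0483,  1.6099, -0.0333,  0.9427, -0.0337]), 'dq': array([0.0011, 0.0001, 0.003 , 0.0003, 0.0022, 0.0004, 0.0012]), 'effort': array([  0.0004, -54.8693,   1.5464, -19.8127,   0.0093,   0.0088,
        -0.    ]), 'tool_pos': array([ 0.1783, -0.7019,  0.2441]), 'tcp_rot': array([-0.0011,  0.9923,  0.1241, -0.0002]), 'contact_force': array([ 0.2341, -0.6016,  0.3529]), 'ft_torque': array([ 0.0039, -0.0177, -0.0358]), 'finger_force': 0.0, 'gripper_width': 0.08501971643825583}
scene cam at [ 0.7765 -0.3411  1.4607]
cabinet [(0.76, [294, 383, 130, 140])]
bin [(0.81, [255, 355, 46, 62])]
bin_handle [(0.81, [257, 357, 48, 61]), (0.37, [207, 297, 34, 32])]
caddy [(0.72, [398, 173, 110, 160]), (0.35, [317, 274, 13, 25])]
pot0 [(0.76, [399, 174, 113, 164])]
spoon []
spoon_bowl [(0.59, [390, 120, 9, 14]), (0.49, [400, 173, 113, 154])]
scraper []
rod []
bottle [(0.6, [316, 275, 19, 24]), (0.56, [375, 300, 21, 25])]
jar [(0.55, [318, 275, 14, 23]), (0.2, [400, 174, 113, 159])]
timer [(0.62, [206, 297, 29, 37])]
notepad [(0.88, [294, 178, 37, 31])]
tape [(0.83, [274, 245, 29, 28]), (0.34, [391, 120, 10, 6])]
top cam at [0.3373 0.0236 1.014 ]
cabinet [(0.59, [448, 153, 153, 116])]
bin [(0.92, [450, 192, 130, 29])]
bin_handle [(0.78, [451, 195, 130, 28]), (0.42, [315, 283, 29, 27])]
caddy [(0.61, [160, 183, 194, 120])]
pot0 [(0.93, [157, 184, 196, 130]), (0.51, [124, 221, 34, 20])]
spoon []
spoon_bowl [(0.67, [123, 221, 33, 22])]
scraper [(0.58, [175, 215, 19, 21])]
rod [(0.66, [232, 206, 10, 18])]
bottle [(0.87, [312, 148, 25, 38])]
jar [(0.87, [321, 223, 23, 22])]
timer [(0.67, [414, 316, 37, 24])]
notepad [(0.85, [230, 314, 53, 54])]
tape [(0.69, [314, 284, 30, 32])]
```

```bash
python3 - <<'E'
import pickle,cv2
P=pickle.load(open("p.pkl","rb"))
t=P["top"]["color"][100:340,40:560,::-1]; s=P["scene"]["color"][60:470,170:480,::-1]
cv2.imwrite("pics/t1.png",cv2.resize(t,(800,369),interpolation=cv2.INTER_CUBIC)); cv2.imwrite("pics/s1.png",cv2.resize(s,(454,600),interpolation=cv2.INTER_CUBIC))
E
```

```text
(no output)
```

View pics/t1.png

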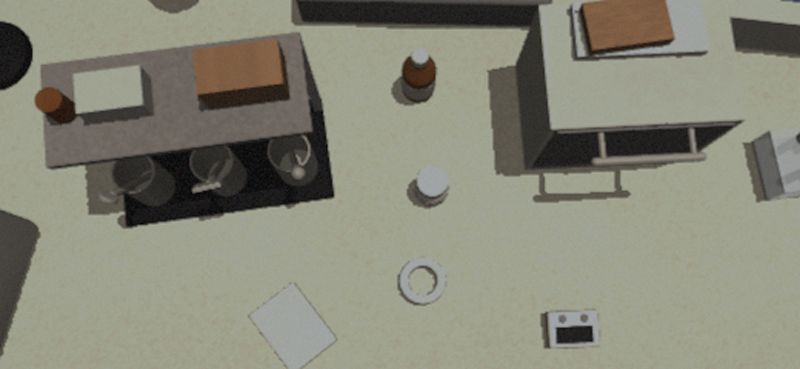

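View pics/s1.png

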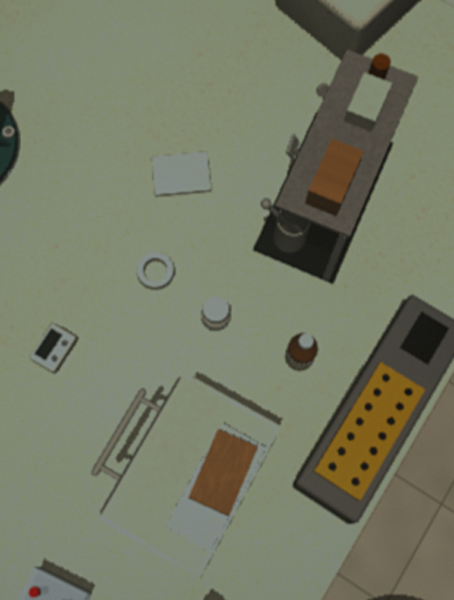

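The top crop shows the spoon (disc) in the leftmost pot at (110,197), the scraper in the middle pot at (205,187) and the rod in the right pot at (298,172). The handle bar runs from (595,160) to (705,156). In the scene crop, the roof front edge runs from (180,378) to (102,512).

```bash
cat > b.py <<'E'
from h import *
import pickle
P=pickle.load(open("p.pkl","rb")); T,S=P["top"],P["scene"]
ut=lambda p:np.array(p)/(800/520)+[40,100]
us=lambda p:np.array(p)/(600/410)+[170,60]
def pose(p,L): return Rn.from_euler("z",p[2]).apply(L)+[p[0],p[1],0]
def fit(obs,p0):
    def f(p): return np.concatenate([(proj(c,pose(p,np.array(L)))-px) for c,L,px in obs])
    r=least_squares(f,p0,loss="soft_l1"); print(r.x, "res",np.round(r.fun,1)); return r.x
h=.19
cab=fit([(T,[-.08,.118,h],ut((530,125))),(T,[-.08,-.118,h],ut((742,121))),
 (S,[-.08,.118,h],us((180,378))),(S,[-.08,-.118,h],us((102,512))),(S,[.08,.118,h],us((281,424))),(S,[.08,-.118,h],us((203,576)))],[.6,-.2,0])
z=.235
cad=fit([(T,[-.105,.145,z],ut((48,165))),(T,[-.105,-.145,z],ut((310,135))),(T,[.015,.145,z],ut((40,65))),(T,[.015,-.145,z],ut((301,35))),
 (S,[.015,.145,z],us((416,77))),(S,[-.105,.145,z],us((348,52))),(S,[.015,-.145,z],us((345,233))),(S,[-.105,-.145,z],us((278,203)))],[.6,.3,0])
print("f",T["fx"],S["fx"])
def tri(a,b):
    (o1,d1),(o2,d2)=ray(T,*a),ray(S,*b); A=np.stack([d1,-d2],1); k=np.linalg.lstsq(A,o2-o1,rcond=None)[0]
    p,q=o1+k[0]*d1,o2+k[1]*d2; return (p+q)/2,np.linalg.norm(p-q)
for n,a,b in [("handle R",(705,156),(97,472)),("handle L",(595,160),(143,391)),("rod ball",(298,172),(266,203)),("scraper",(206,187),(292,146)),("bowl",(110,197),(322,90))]: print(n,tri(ut(a),us(b)))
inv=lambda p,X:Rn.from_euler("z",-p[2]).apply(np.array(X)-[p[0],p[1],0])
for n in ("handle R","handle L"): pass
print("handle in cab", inv(cab,tri(ut((705,156)),us((97,472)))[0]),inv(cab,tri(ut((595,160)),us((143,391)))[0]))
for y in (-.1,0,.1): print("pot",pose(cad,[-.08,y,.095]))
for n,zz in (("bottle",.06),("jar",.03),("timer",.013),("notepad",.012),("tape",.01)):
    b=boxes_of(read_camera("top"),n)[0]["bbox"]; print(n,atz(T,b[0],b[1],zz))
E
python3 b.py
```

```text
[ 0.6898 -0.255   0.0569] res [ 9.3  1.7 -1.8 -0.9  5.  -6.8 -1.2  1.7  2.5 -0.2 -1.4  0.2]
[0.66   0.284  0.1391] res [-2.3  1.4  1.4  0.1  0.3 -0.9  0.  -0.3  1.9 -0.2 -0.5 -2.8  1.3  1.6
 -4.2 -0.1]
f 473.92999625903576 609.606309662426
handle R (array([ 0.5758, -0.3352,  0.1792]), np.float64(0.0055694505994693085))
handle L (array([ 0.5669, -0.2035,  0.1803]), np.float64(2.495956491322099e-05))
rod ball (array([0.5549, 0.1523, 0.152 ]), np.float64(3.320447410171887e-05))
scraper (array([0.5362, 0.2627, 0.1455]), np.float64(0.001071452669120807))
bowl (array([0.5234, 0.3779, 0.1427]), np.float64(0.00012371063548104506))
handle in cab [-0.1183 -0.0735  0.1792] [-0.1197  0.0585  0.1803]
pot [0.5946 0.1739 0.095 ]
pot [0.5808 0.273  0.095 ]
pot [0.5669 0.372  0.095 ]
bottle [0.7201 0.0043 0.06  ]
jar [ 0.5646 -0.0157  0.03  ]
timer [ 0.3685 -0.2113  0.013 ]
notepad [0.3697 0.1722 0.012 ]
tape [0.565  0.4137 0.01  ]
```

```bash
cat >> h.py <<'E'
def pose_now():
    s=readout.state(); return np.array(s["tool_pos"]),Rq(s["tcp_rot"]),s
def Rtool(yaw,fwd=0,side=0):
    """x left,y forward,z down, rotated by yaw (rad); fwd: tilts z forward, side: tilts z to the left (deg)"""
    B=Rn.from_matrix(np.array([[0,1,0],[1,0,0],[0,0,-1.]]))
    return Rn.from_euler("z",yaw)*B*Rn.from_euler("x",-fwd,degrees=True)*Rn.from_euler("y",side,degrees=True)
def plan(p1,R1,p0=None,R0=None,n=None,frac=.95):
    if p0 is None: p0,R0,_=pose_now()
    w=(R0.inv()*R1).as_rotvec()
    n=n or 1
    while True:
        rows=[];p,R=p0,R0
        for k in range(n):
            a=(k+1)/n; q=p0+(p1-p0)*a; Q=R0*Rn.from_rotvec(w*a)
            d=R.inv().apply(q-p)/.025; r=np.degrees((R.inv()*Q).as_rotvec())/10
            rows.append((d,r)); p,R=q,Q
        if max(np.abs(np.array(rows)).max(),0)<=frac: break
        n+=1
    for k in range(0,n,5): print("["+",".join('{"delta_pos":[%.2f,%.2f,%.2f],"dr":[%.2f,%.2f,%.2f]}'%(*d,*r) for d,r in rows[k:k+5])+"]")
    return n
E
python3 - <<'E'
from h import *
plan(np.array([.570,-.267,.262]),Rtool(.062))
E
```

```text
[{"delta_pos":[0.78,-0.52,-0.03],"dr":[-0.00,0.00,-0.32]},{"delta_pos":[0.81,-0.48,-0.03],"dr":[-0.00,0.00,-0.32]},{"delta_pos":[0.83,-0.43,-0.03],"dr":[-0.00,0.00,-0.32]},{"delta_pos":[0.85,-0.39,-0.03],"dr":[-0.00,0.00,-0.32]},{"delta_pos":[0.87,-0.34,-0.03],"dr":[-0.00,0.00,-0.32]}]
[{"delta_pos":[0.89,-0.29,-0.03],"dr":[-0.00,0.00,-0.32]},{"delta_pos":[0.91,-0.24,-0.03],"dr":[-0.00,0.00,-0.32]},{"delta_pos":[0.92,-0.19,-0.03],"dr":[-0.00,0.00,-0.32]},{"delta_pos":[0.93,-0.14,-0.03],"dr":[-0.00,0.00,-0.32]},{"delta_pos":[0.93,-0.09,-0.03],"dr":[-0.00,0.00,-0.32]}]
[{"delta_pos":[0.94,-0.03,-0.03],"dr":[-0.00,0.00,-0.32]},{"delta_pos":[0.94,0.02,-0.03],"dr":[-0.00,0.00,-0.32]},{"delta_pos":[0.93,0.07,-0.03],"dr":[-0.00,0.00,-0.32]},{"delta_pos":[0.93,0.12,-0.03],"dr":[-0.00,0.00,-0.32]},{"delta_pos":[0.92,0.17,-0.03],"dr":[-0.00,0.00,-0.32]}]
[{"delta_pos":[0.91,0.22,-0.03],"dr":[-0.00,0.00,-0.32]},{"delta_pos":[0.90,0.27,-0.03],"dr":[-0.00,0.00,-0.32]},{"delta_pos":[0.88,0.32,-0.03],"dr":[-0.00,0.00,-0.32]},{"delta_pos":[0.86,0.37,-0.03],"dr":[-0.00,0.00,-0.32]},{"delta_pos":[0.84,0.42,-0.03],"dr":[-0.00,0.00,-0.32]}]
[{"delta_pos":[0.81,0.46,-0.03],"dr":[-0.00,0.00,-0.32]},{"delta_pos":[0.79,0.51,-0.03],"dr":[-0.00,0.00,-0.32]},{"delta_pos":[0.76,0.55,-0.03],"dr":[-0.00,0.00,-0.32]},{"delta_pos":[0.73,0.59,-0.03],"dr":[-0.00,0.00,-0.32]},{"delta_pos":[0.69,0.63,-0.03],"dr":[-0.00,0.00,-0.32]}]
```

Call:
move_arm:
  increments:
    - {"delta_pos": [0.78,-0.52,-0.03],"dr": [0,0,-0.32]}
    - {"delta_pos": [0.81,-0.48,-0.03],"dr": [0,0,-0.32]}
    - {"delta_pos": [0.83,-0.43,-0.03],"dr": [0,0,-0.32]}
    - {"delta_pos": [0.85,-0.39,-0.03],"dr": [0,0,-0.32]}
    - {"delta_pos": [0.87,-0.34,-0.03],"dr": [0,0,-0.32]}
  hand: 175
  force: 60

```text
time_s: 2.62
tool_pos: [0.258, -0.6139, 0.2493]
tcp_rot: [0.0, 0.965, 0.263, 0.0]
contact_force: [1.0, -0.0, -0.8]
gripper_width: 0.0268
finger_force: 0.0
```

Call:
move_arm:
  increments:
    - {"delta_pos": [0.89,-0.29,-0.03],"dr": [0,0,-0.32]}
    - {"delta_pos": [0.91,-0.24,-0.03],"dr": [0,0,-0.32]}
    - {"delta_pos": [0.92,-0.19,-0.03],"dr": [0,0,-0.32]}
    - {"delta_pos": [0.93,-0.14,-0.03],"dr": [0,0,-0.32]}
    - {"delta_pos": [0.93,-0.09,-0.03],"dr": [0,0,-0.32]}

```text
time_s: 3.25
tool_pos: [0.3355, -0.5266, 0.2529]
tcp_rot: [0.0, 0.919, 0.395, -0.0]
contact_force: [0.3, -0.3, -0.1]
gripper_width: 0.0264
finger_force: 0.0
```

Call:
move_arm:
  increments:
    - {"delta_pos": [0.94,-0.03,-0.03],"dr": [0,0,-0.32]}
    - {"delta_pos": [0.94,0.02,-0.03],"dr": [0,0,-0.32]}
    - {"delta_pos": [0.93,0.07,-0.03],"dr": [0,0,-0.32]}
    - {"delta_pos": [0.93,0.12,-0.03],"dr": [0,0,-0.32]}
    - {"delta_pos": [0.92,0.17,-0.03],"dr": [0,0,-0.32]}

```text
time_s: 3.88
tool_pos: [0.4134, -0.439, 0.2566]
tcp_rot: [0.0, 0.855, 0.519, -0.0]
contact_force: [0.4, 0.3, 0.3]
gripper_width: 0.0265
finger_force: 0.0
```

Call:
move_arm:
  increments:
    - {"delta_pos": [0.91,0.22,-0.03],"dr": [0,0,-0.32]}
    - {"delta_pos": [0.9,0.27,-0.03],"dr": [0,0,-0.32]}
    - {"delta_pos": [0.88,0.32,-0.03],"dr": [0,0,-0.32]}
    - {"delta_pos": [0.86,0.37,-0.03],"dr": [0,0,-0.32]}
    - {"delta_pos": [0.84,0.42,-0.03],"dr": [0,0,-0.32]}

```text
time_s: 4.5
tool_pos: [0.4908, -0.3511, 0.2603]
tcp_rot: [0.0, 0.775, 0.632, 0.0]
contact_force: [0.5, 0.0, 0.4]
gripper_width: 0.0269
finger_force: 0.0
```

Call:
move_arm:
  increments:
    - {"delta_pos": [0.81,0.46,-0.03],"dr": [0,0,-0.32]}
    - {"delta_pos": [0.79,0.51,-0.03],"dr": [0,0,-0.32]}
    - {"delta_pos": [0.76,0.55,-0.03],"dr": [0,0,-0.32]}
    - {"delta_pos": [0.73,0.59,-0.03],"dr": [0,0,-0.32]}
    - {"delta_pos": [0.69,0.63,-0.03],"dr": [0,0,-0.32]}

```text
time_s: 5.12
tool_pos: [0.568, -0.2631, 0.2641]
tcp_rot: [-0.0, 0.679, 0.734, -0.0]
contact_force: [0.3, -0.3, -0.3]
gripper_width: 0.0268
finger_force: 0.0
```

```bash
cat >> h.py <<'E'
def wproj(c,X,p,R):
    M=np.linalg.inv(np.array(c["tool_from_camera"])); x=R.inv().apply(np.atleast_2d(X)-p)@M[:3,:3].T+M[:3,3]
    r=np.hypot(x[:,0],x[:,1]); th=np.arctan2(r,x[:,2]); return np.stack([c["cx"]+c["fx"]*th*x[:,0]/r,c["cy"]+c["fy"]*th*x[:,1]/r],-1)
E
python3 - <<'E'
from h import *
p,R,s=pose_now(); c=read_camera("wrist"); print(s["joint_positions"])
im=c["color"][:,:,::-1].copy()
cab=np.array([.690,-.2625]); Y=Rn.from_euler("z",.062)
P=lambda L:Y.apply(np.array(L,float))+[cab[0],cab[1],0]
bar=P([[-.117,-.065,.177],[-.117,0,.177],[-.117,.065,.177]]); edge=P([[-.08,-.118,.19],[-.08,.118,.19]])
for q in wproj(c,bar,p,R): cv2.circle(im,tuple(int(v) for v in q),4,(0,0,255),1)
for q in wproj(c,edge,p,R): cv2.circle(im,tuple(int(v) for v in q),4,(255,0,0),1)
print(wproj(c,bar,p,R),wproj(c,edge,p,R),bar)
cv2.imwrite("pics/w1.png",im)
E
```

```text
[ 0.6327  0.4689 -0.3798  1.8115  0.2152  0.9018  0.2338]
[[322.5861 360.3083]
 [324.6536 272.2208]
 [326.8507 166.0042]] [[371.3706 427.4096]
 [397.1156  74.8582]] [[ 0.5773 -0.3346  0.177 ]
 [ 0.5732 -0.2697  0.177 ]
 [ 0.5692 -0.2049  0.177 ]]
```

View pics/w1.png

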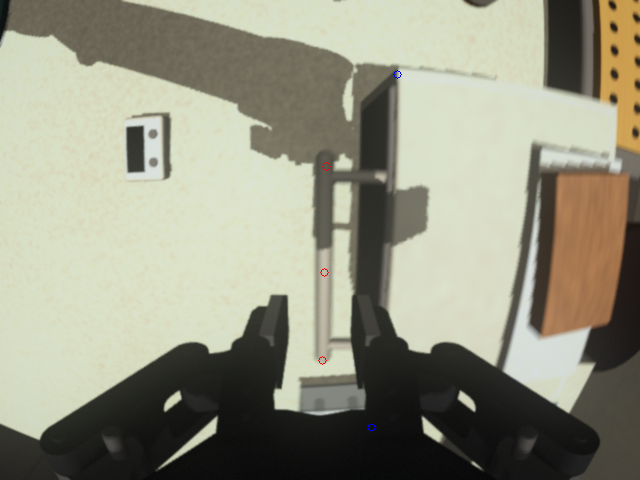

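The wrist view shows the bar at column ~323, rows 152–360, and the predicted bar and roof corner (397,75) fall on it. Now I descend onto the bar and grip it.

```bash
python3 - <<'E'
from h import *
plan(np.array([.573,-.266,.172]),Rtool(.062))
# opening arc, bin 0.03 -> 0.70 with tool tilt
H=np.array([.69,-.26,.012])+Rn.from_euler("z",.062).apply([-.08,0,0]); ax=Rn.from_euler("z",.062).apply([0,1,0])
p0=np.array([.573,-.266,.172]); R0=Rtool(.062); v=p0-H
b0=np.array([.573,-.266,.177])-H
p,R=p0,R0; N=10
for k in range(1,N+1):
    rot=Rn.from_rotvec(-ax*.68*k/N); b=H+rot.apply(b0); Q=Rtool(.062,fwd=25*k/N)
    q=b+Q.apply([0,0,.005]); print(np.round(R.inv().apply(q-p)/.025,2),np.round(np.degrees((R.inv()*Q).as_rotvec())/10,2)); p,R=q,Q
print(p)
E
```

```text
[{"delta_pos":[-0.07,0.01,0.92],"dr":[0.01,-0.00,0.03]},{"delta_pos":[-0.07,0.01,0.92],"dr":[0.01,-0.00,0.03]},{"delta_pos":[-0.07,0.01,0.92],"dr":[0.01,-0.00,0.03]},{"delta_pos":[-0.07,0.02,0.92],"dr":[0.01,-0.00,0.03]}]
[ 0.   -0.44  0.12] [-0.25  0.    0.  ]
[-0.   -0.43  0.13] [-0.25 -0.    0.  ]
[-0.   -0.43  0.14] [-0.25  0.   -0.  ]
[ 0.   -0.43  0.15] [-0.25  0.    0.  ]
[ 0.   -0.42  0.16] [-0.25 -0.    0.  ]
[ 0.   -0.42  0.17] [-0.25 -0.    0.  ]
[ 0.   -0.41  0.18] [-0.25 -0.    0.  ]
[-0.   -0.41  0.19] [-0.25  0.    0.  ]
[ 0.   -0.41  0.2 ] [-0.25  0.    0.  ]
[-0.   -0.4   0.21] [-0.25 -0.   -0.  ]
[ 0.4798 -0.2718  0.1124]
```

Call:
move_arm:
  increments:
    - {"delta_pos": [-0.07,0.01,0.92],"dr": [0,0,0.03]}
    - {"delta_pos": [-0.07,0.01,0.92],"dr": [0,0,0.03]}
    - {"delta_pos": [-0.07,0.01,0.92],"dr": [0,0,0.03]}
    - {"delta_pos": [-0.07,0.02,0.92],"dr": [0,0,0.03]}
    - {"delta_pos": [0,0,0],"dr": [0,0,0]}

```text
time_s: 5.8
tool_pos: [0.5674, -0.2709, 0.1702]
tcp_rot: [-0.002, 0.688, 0.726, -0.001]
contact_force: [-0.1, -0.4, 0.8]
gripper_width: 0.0268
finger_force: 0.0
```

Call:
move_arm:
  increments:
    - {"delta_pos": [0,0,0],"dr": [0,0,0]}
    - {"delta_pos": [0,0,0],"dr": [0,0,0]}
    - {"delta_pos": [0,0,0],"dr": [0,0,0]}
  hand: 255
  force: 40

```text
time_s: 6.18
tool_pos: [0.5697, -0.2712, 0.1728]
tcp_rot: [0.001, 0.688, 0.726, 0.001]
contact_force: [1.3, 1.0, -1.5]
gripper_width: 0.0097
finger_force: 39.0
```

Call:
move_arm:
  increments:
    - {"delta_pos": [0,-0.44,0.12],"dr": [-0.25,0,0]}
    - {"delta_pos": [0,-0.43,0.13],"dr": [-0.25,0,0]}
    - {"delta_pos": [0,-0.43,0.14],"dr": [-0.25,0,0]}
    - {"delta_pos": [0,-0.43,0.15],"dr": [-0.25,0,0]}
    - {"delta_pos": [0,-0.42,0.16],"dr": [-0.25,0,0]}

```text
time_s: 6.8
tool_pos: [0.5209, -0.2744, 0.1524]
tcp_rot: [0.079, 0.683, 0.721, 0.082]
contact_force: [6.2, 0.2, -2.7]
gripper_width: 0.0094
finger_force: 39.1
```

Call:
move_arm:
  increments:
    - {"delta_pos": [0,-0.42,0.17],"dr": [-0.25,0,0]}
    - {"delta_pos": [0,-0.41,0.18],"dr": [-0.25,0,0]}
    - {"delta_pos": [0,-0.41,0.19],"dr": [-0.25,0,0]}
    - {"delta_pos": [0,-0.41,0.2],"dr": [-0.25,0,0]}
    - {"delta_pos": [0,-0.4,0.21],"dr": [-0.25,0,0]}

```text
time_s: 7.42
tool_pos: [0.4863, -0.2768, 0.1237]
tcp_rot: [0.13, 0.675, 0.714, 0.13]
contact_force: [4.0, 6.0, -0.1]
gripper_width: 0.0096
finger_force: 40.2
```

Call:
move_arm:
  increments:
    - {"delta_pos": [0,0,0],"dr": [0,0,0]}
    - {"delta_pos": [0,0,0],"dr": [0,0,0]}

```text
time_s: 7.68
tool_pos: [0.4854, -0.277, 0.1231]
tcp_rot: [0.129, 0.675, 0.715, 0.129]
contact_force: [5.0, 3.9, -5.0]
gripper_width: 0.0093
finger_force: 39.7
```

```bash
python3 - <<'E'
from h import *
p,R,s=pose_now(); print(s["joint_positions"],R.as_matrix()[:,2])
b=p-R.apply([0,0,.005]); H=np.array([.6102,-.265,.012]); d=Rn.from_euler("z",-.062).apply(b-H); print(d, np.arctan2(-d[0],d[2])-np.arctan2(.035,.165))
th=.70; b1=H+Rn.from_euler("z",.062).apply([-.035*np.cos(th)-.165*np.sin(th),d[1],.165*np.cos(th)-.035*np.sin(th)])
Q=R*Rn.from_euler("x",12,degrees=True); plan(b1+Q.apply([0,0,.005]),Q,n=4)
E
```

```text
[ 0.9133  0.564  -0.496   2.2551  0.8301  0.0898 -0.2355] [ 0.3586  0.0114 -0.9334]
[-0.1271 -0.0042  0.1158] 0.6231020924511699
[{"delta_pos":[0.00,-0.11,0.09],"dr":[0.30,0.00,-0.00]},{"delta_pos":[0.00,-0.10,0.10],"dr":[0.30,-0.00,0.00]},{"delta_pos":[0.00,-0.10,0.10],"dr":[0.30,0.00,-0.00]},{"delta_pos":[0.00,-0.09,0.11],"dr":[0.30,0.00,0.00]}]
```

Call:
move_arm:
  increments:
    - {"delta_pos": [0,-0.08,0.05],"dr": [0.35,0,0]}
    - {"delta_pos": [0,-0.08,0.05],"dr": [0.35,0,0]}
    - {"delta_pos": [0,-0.06,0.04],"dr": [0.35,0,0]}
    - {"delta_pos": [0,-0.04,0.03],"dr": [0.35,0,0]}
    - {"delta_pos": [0,0,0],"dr": [0,0,0]}

```text
time_s: 8.3
tool_pos: [0.4795, -0.2777, 0.1173]
tcp_rot: [0.045, 0.687, 0.724, 0.04]
contact_force: [0.5, 5.3, 2.1]
gripper_width: 0.0091
finger_force: 41.2
```

```bash
python3 - <<'E'
from h import *
p,R,s=pose_now(); print(p,s["joint_positions"],R.as_matrix()[:,2],s["contact_force"])
b=p-R.apply([0,0,.005]); H=np.array([.6102,-.265,.012]); d=Rn.from_euler("z",-.062).apply(b-H); print(d, np.arctan2(-d[0],d[2])-np.arctan2(.035,.165))
E
```

```text
[ 0.4795 -0.2777  0.1173] [ 0.9352  0.617  -0.6371  2.1349  0.7166  0.4764 -0.1755] [ 0.1197 -0.0028 -0.9928] [0.494  5.283  2.1082]
[-0.1318 -0.0045  0.1102] 0.6651839339597753
```

Call:
move_arm:
  increments:
    - {"delta_pos": [0,0,0],"dr": [0,0,0]}
    - {"delta_pos": [0,0,0],"dr": [0,0,0]}
    - {"delta_pos": [0,-0.05,-0.5],"dr": [0,0,0]}
    - {"delta_pos": [0,-0.1,-0.8],"dr": [0,0,0]}
    - {"delta_pos": [0,-0.3,-1],"dr": [0,0,0]}
  hand: 201

```text
time_s: 8.93
tool_pos: [0.459, -0.2815, 0.1728]
tcp_rot: [0.044, 0.689, 0.723, 0.038]
contact_force: [-0.2, -0.7, -0.6]
gripper_width: 0.0181
finger_force: 0.0
```

Call:
move_arm:
  increments:
    - {"delta_pos": [0,0,-1],"dr": [0,0,0]}
    - {"delta_pos": [0,0,-1],"dr": [0,0,0]}
    - {"delta_pos": [0,0,-1],"dr": [0,0,0]}
    - {"delta_pos": [0,0,0],"dr": [0,0,0]}
  hand: 150

```text
time_s: 9.43
tool_pos: [0.4512, -0.2817, 0.2485]
tcp_rot: [0.046, 0.689, 0.722, 0.038]
contact_force: [-0.1, 0.2, 0.6]
gripper_width: 0.0349
finger_force: 0.0
```

```bash
python3 - <<'E'
from h import *
p,R,s=pose_now(); print(p,s["joint_positions"])
plan(np.array([.445,.385,.285]),Rtool(-.137,fwd=26),frac=1.0)
P={n:read_camera(n) for n in ("top",)}
im=P["top"]["color"][100:340,40:560,::-1]; cv2.imwrite("pics/t2.png",cv2.resize(im,(800,369),interpolation=cv2.INTER_CUBIC))
E
```

```text
[ 0.4512 -0.2817  0.2485] [ 1.1762  0.4292 -0.8807  2.0784  0.4567  0.7122  0.0707]
[{"delta_pos":[0.99,0.04,-0.06],"dr":[-0.07,-0.01,0.04]},{"delta_pos":[0.99,0.04,-0.06],"dr":[-0.07,-0.01,0.04]},{"delta_pos":[0.99,0.03,-0.06],"dr":[-0.07,-0.01,0.04]},{"delta_pos":[0.99,0.03,-0.07],"dr":[-0.07,-0.01,0.04]},{"delta_pos":[0.99,0.02,-0.07],"dr":[-0.07,-0.01,0.04]}]
[{"delta_pos":[0.99,0.02,-0.07],"dr":[-0.07,-0.01,0.04]},{"delta_pos":[0.99,0.01,-0.07],"dr":[-0.07,-0.01,0.04]},{"delta_pos":[0.99,0.00,-0.07],"dr":[-0.07,-0.01,0.04]},{"delta_pos":[0.99,-0.00,-0.07],"dr":[-0.07,-0.01,0.04]},{"delta_pos":[0.99,-0.01,-0.07],"dr":[-0.07,-0.01,0.04]}]
[{"delta_pos":[0.99,-0.01,-0.08],"dr":[-0.07,-0.01,0.04]},{"delta_pos":[0.99,-0.02,-0.08],"dr":[-0.07,-0.01,0.04]},{"delta_pos":[0.99,-0.02,-0.08],"dr":[-0.07,-0.01,0.04]},{"delta_pos":[0.99,-0.03,-0.08],"dr":[-0.07,-0.01,0.04]},{"delta_pos":[0.99,-0.04,-0.08],"dr":[-0.07,-0.01,0.04]}]
[{"delta_pos":[0.98,-0.04,-0.08],"dr":[-0.07,-0.01,0.04]},{"delta_pos":[0.98,-0.05,-0.09],"dr":[-0.07,-0.01,0.04]},{"delta_pos":[0.98,-0.05,-0.09],"dr":[-0.07,-0.01,0.04]},{"delta_pos":[0.98,-0.06,-0.09],"dr":[-0.07,-0.01,0.04]},{"delta_pos":[0.98,-0.06,-0.09],"dr":[-0.07,-0.01,0.04]}]
[{"delta_pos":[0.98,-0.07,-0.09],"dr":[-0.07,-0.01,0.04]},{"delta_pos":[0.98,-0.07,-0.10],"dr":[-0.07,-0.01,0.04]},{"delta_pos":[0.98,-0.08,-0.10],"dr":[-0.07,-0.01,0.04]},{"delta_pos":[0.98,-0.08,-0.10],"dr":[-0.07,-0.01,0.04]},{"delta_pos":[0.98,-0.09,-0.10],"dr":[-0.07,-0.01,0.04]}]
[{"delta_pos":[0.98,-0.10,-0.11],"dr":[-0.07,-0.01,0.04]},{"delta_pos":[0.98,-0.10,-0.11],"dr":[-0.07,-0.01,0.04]}]
```

View pics/t2.png

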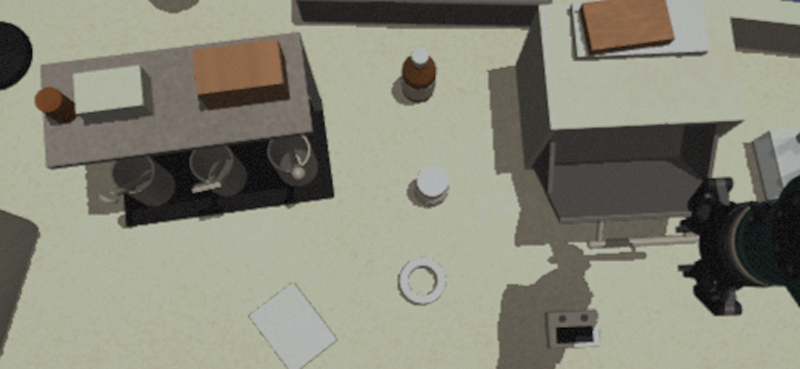

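The bin is open: its interior shows at (550–715, 130–215) and the bar at row ~240. Nothing else has moved. Next I go over to the spoon.

Call:
move_arm:
  increments:
    - {"delta_pos": [0.99,0.03,-0.06],"dr": [-0.07,-0.01,0.04]}
    - {"delta_pos": [0.99,0.03,-0.06],"dr": [-0.07,-0.01,0.04]}
    - {"delta_pos": [0.99,0.03,-0.06],"dr": [-0.07,-0.01,0.04]}
    - {"delta_pos": [0.99,0.03,-0.06],"dr": [-0.07,-0.01,0.04]}
    - {"delta_pos": [0.99,0.02,-0.07],"dr": [-0.07,-0.01,0.04]}

```text
time_s: 10.1
tool_pos: [0.4478, -0.1558, 0.2521]
tcp_rot: [0.067, 0.699, 0.709, 0.058]
contact_force: [0.5, -0.8, 1.2]
gripper_width: 0.035
finger_force: 0.0
```

Call:
move_arm:
  increments:
    - {"delta_pos": [0.99,0.02,-0.07],"dr": [-0.07,-0.01,0.04]}
    - {"delta_pos": [0.99,0.01,-0.07],"dr": [-0.07,-0.01,0.04]}
    - {"delta_pos": [0.99,0,-0.07],"dr": [-0.07,-0.01,0.04]}
    - {"delta_pos": [0.99,0,-0.07],"dr": [-0.07,-0.01,0.04]}
    - {"delta_pos": [0.99,-0.01,-0.07],"dr": [-0.07,-0.01,0.04]}

```text
time_s: 10.72
tool_pos: [0.4468, -0.0321, 0.2591]
tcp_rot: [0.09, 0.71, 0.694, 0.078]
contact_force: [0.2, 0.5, -0.1]
gripper_width: 0.0349
finger_force: 0.0
```

Call:
move_arm:
  increments:
    - {"delta_pos": [0.99,-0.01,-0.08],"dr": [-0.07,-0.01,0.04]}
    - {"delta_pos": [0.99,-0.02,-0.08],"dr": [-0.07,-0.01,0.04]}
    - {"delta_pos": [0.99,-0.02,-0.08],"dr": [-0.07,-0.01,0.04]}
    - {"delta_pos": [0.99,-0.03,-0.08],"dr": [-0.07,-0.01,0.04]}
    - {"delta_pos": [0.99,-0.04,-0.08],"dr": [-0.07,-0.01,0.04]}

```text
time_s: 11.35
tool_pos: [0.4461, 0.0918, 0.2661]
tcp_rot: [0.114, 0.719, 0.679, 0.097]
contact_force: [0.4, -0.4, -0.2]
gripper_width: 0.0352
finger_force: 0.0
```

Call:
move_arm:
  increments:
    - {"delta_pos": [0.98,-0.04,-0.08],"dr": [-0.07,-0.01,0.04]}
    - {"delta_pos": [0.98,-0.05,-0.09],"dr": [-0.07,-0.01,0.04]}
    - {"delta_pos": [0.98,-0.05,-0.09],"dr": [-0.07,-0.01,0.04]}
    - {"delta_pos": [0.98,-0.06,-0.09],"dr": [-0.07,-0.01,0.04]}
    - {"delta_pos": [0.98,-0.06,-0.09],"dr": [-0.07,-0.01,0.04]}

```text
time_s: 11.98
tool_pos: [0.4456, 0.2146, 0.2727]
tcp_rot: [0.137, 0.727, 0.662, 0.117]
contact_force: [-0.4, 0.1, 0.6]
gripper_width: 0.0353
finger_force: 0.0
```

Call:
move_arm:
  increments:
    - {"delta_pos": [0.98,-0.07,-0.09],"dr": [-0.07,-0.01,0.04]}
    - {"delta_pos": [0.98,-0.07,-0.1],"dr": [-0.07,-0.01,0.04]}
    - {"delta_pos": [0.98,-0.08,-0.1],"dr": [-0.07,-0.01,0.04]}
    - {"delta_pos": [0.98,-0.08,-0.1],"dr": [-0.07,-0.01,0.04]}
    - {"delta_pos": [0.98,-0.09,-0.1],"dr": [-0.07,-0.01,0.04]}

```text
time_s: 12.6
tool_pos: [0.4456, 0.3379, 0.2791]
tcp_rot: [0.161, 0.734, 0.645, 0.136]
contact_force: [0.4, 0.0, -0.1]
gripper_width: 0.0351
finger_force: 0.0
```

Call:
move_arm:
  increments:
    - {"delta_pos": [0.98,-0.1,-0.11],"dr": [-0.07,-0.01,0.04]}
    - {"delta_pos": [0.98,-0.1,-0.11],"dr": [-0.07,-0.01,0.04]}
    - {"delta_pos": [0,0,0],"dr": [0,0,0]}
    - {"delta_pos": [0,0,0],"dr": [0,0,0]}

```text
time_s: 13.1
tool_pos: [0.4453, 0.3859, 0.2818]
tcp_rot: [0.17, 0.737, 0.638, 0.143]
contact_force: [0.4, -0.0, 0.2]
gripper_width: 0.0353
finger_force: 0.0
```

```bash
cat > w.py <<'E'
from h import *
import sys
p,R,s=pose_now(); c=read_camera("wrist"); print(p,s["joint_positions"],R.as_matrix()[:,2])
im=c["color"][:,:,::-1].copy()
for n,col in (("spoon",(0,0,255)),("spoon_bowl",(0,255,0)),("scraper",(255,0,255))):
    r=trace(c,n)
    print(n,[(round(b["score"],2),[int(x) for x in b["bbox"]]) for b in r[:2]])
    if r and n=="spoon": np.save("spoonmask.npy",r[0]["region"])
a=np.array([-.434,.060,.899]); bowl=np.array([.5234,.3779,.1427])
for L in (95,83,45): 
    q=wproj(c,bowl+a*(L-95)/1000,p,R)[0]; print(L,q); cv2.circle(im,tuple(int(v) for v in q),4,(0,0,255),1)
th=np.linspace(0,2*np.pi,25); rim=np.array([.567,.372,.095])+.025*np.stack([np.cos(th),np.sin(th),0*th],1)
for q in wproj(c,rim,p,R): cv2.circle(im,tuple(int(v) for v in q),1,(255,0,0),-1)
cv2.imwrite(sys.argv[1],im)
E
python3 w.py pics/w2.png
```

```text
[0.4453 0.3859 0.2818] [-0.3903  0.4136 -0.7838  2.0442  0.9705  0.9164 -1.9212] [ 0.4281 -0.0677 -0.9012]
spoon [(0.57, [330, 218, 18, 36])]
spoon_bowl [(0.92, [331, 216, 17, 40])]
scraper [(0.86, [358, 319, 11, 65])]
95 [330.9805 227.9691]
83 [330.6108 224.4873]
45 [329.6015 215.0211]
```

View pics/w2.png

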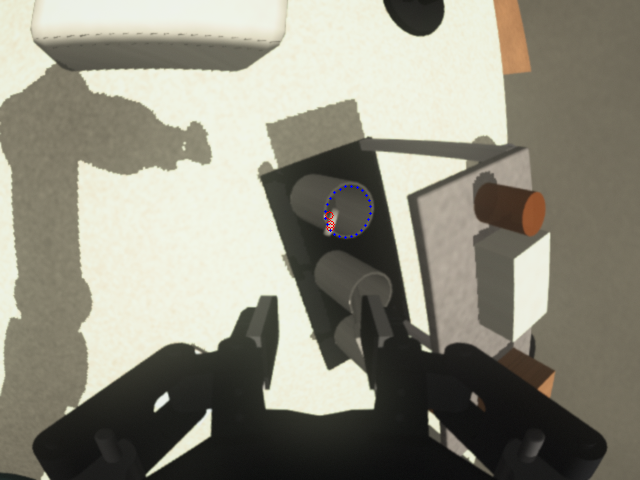

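```bash
python3 - <<'E'
from h import *
c=read_camera("wrist"); im=c["color"][150:290,260:420,::-1]; im=cv2.convertScaleAbs(im,alpha=1.5)
m=np.load("spoonmask.npy"); ys,xs=np.nonzero(m); print(c["fx"],[(r,int(xs[ys==r].min()),int(xs[ys==r].max())) for r in range(ys.min(),ys.max()+1,3)])
cv2.imwrite("pics/w3.png",cv2.resize(im,(640,560),interpolation=cv2.INTER_CUBIC))
E
```

```text
371.64829954431775 [(197, 331, 334), (200, 329, 336), (203, 328, 336), (206, 327, 336), (209, 327, 337), (212, 327, 338), (215, 326, 337), (218, 325, 336), (221, 325, 335), (224, 325, 334), (227, 324, 332), (230, 323, 331), (233, 324, 330)]
```

View pics/w3.png

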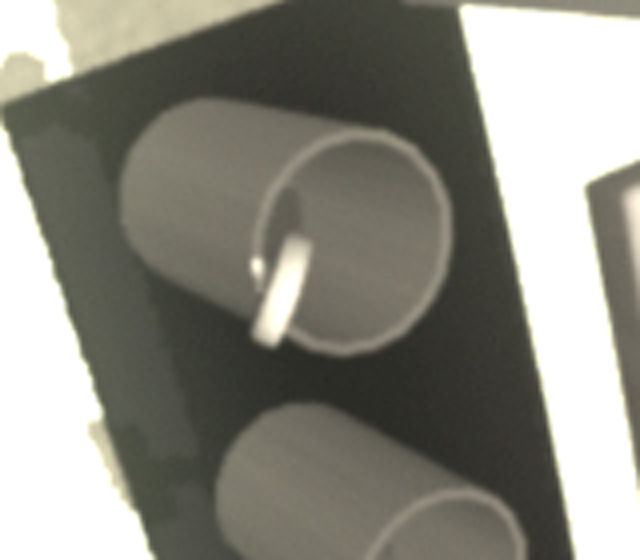

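The crop shows the pot rim centred at (348,210), as predicted. The bowl is edge-on, centred at about (331,223) and turned about 16° in the image, so the lean yaw is about -0.42. I'll choose a tool direction that clears the ledge.

```bash
cat > g.py <<'E'
from h import *
bowl=np.array([.523,.382,.143]); u=np.array([-np.cos(.42),np.sin(.42),0]); a=u*np.sin(np.radians(26))+np.array([0,0,np.cos(np.radians(26))])
sy=np.array([np.sin(.42),np.cos(.42),0]); sx=np.cross(sy,a)   # sx thin dir
cad=np.array([.66,.284,0]); Yc=Rn.from_euler("z",.139)
def tocad(X): return Yc.inv().apply(X-cad)
def boxd(X,lo,hi):
    d=np.maximum(np.maximum(lo-X,X-hi),0); return np.linalg.norm(d,axis=1)
lo,hi=np.array([-.105,-.145,.223]),np.array([.015,.145,.285])
def cloud(g,c,b):
    x=np.cross(c,-b); P=[]
    for s in np.arange(.054,.26,.01):
        hw,hc=(.038,.0425) if s<.15 else (.035,.035)
        for i in np.linspace(-1,1,9):
            for j in np.linspace(-1,1,9): P.append(g+b*s+x*hw*i+c*hc*j)
    return np.array(P)
if __name__=="__main__":
    g=bowl+a*(70-95)/1000
    for gam in (-40,-30,-20,-10,0,15,30):
        G=np.radians(gam); c=np.cos(G)*sx+np.sin(G)*sy; c=c if c[0]>0 else -c; w=np.cross(a,c); w/=np.linalg.norm(w)
        for be in (-30,-20,-10,0,10,20):
            B=np.radians(be); b=np.cos(B)*a+np.sin(B)*w
            print(gam,be,"b",b,"tilt %.0f"%np.degrees(np.arccos(b[2])),"ledge %.3f"%boxd(tocad(cloud(g,c,b)),lo,hi).min())
E
python3 g.py | awk '{v=$NF} v>0.012'
```

```text
-40 -30 b [-0.7666 -0.0771  0.6375] tilt 50 ledge 0.032
-40 -20 b [-0.6634  0.0093  0.7482] tilt 42 ledge 0.022
-30 -30 b [-0.7284 -0.149   0.6688] tilt 48 ledge 0.026
-30 -20 b [-0.6373 -0.0398  0.7696] tilt 40 ledge 0.016
-20 -30 b [-0.6786 -0.2115  0.7034] tilt 45 ledge 0.022
-10 -30 b [-0.6187 -0.263   0.7403] tilt 42 ledge 0.017
```

```bash
cat > g2.py <<'E'
from g import *
G=np.radians(-30); c=np.cos(G)*sx+np.sin(G)*sy; c=c if c[0]>0 else -c; w=np.cross(a,c); w/=np.linalg.norm(w)
B=np.radians(-20); b=np.cos(B)*a+np.sin(B)*w
Rg=Rn.from_matrix(np.stack([np.cross(c,-b),c,-b],1)); g=bowl+a*(69-95)/1000; tcp=g-.005*b
E
python3 - <<'E'
from g2 import *
print(Rg.as_matrix(),tcp,Rg.as_quat())
pre=tcp+.09*b; print(pre); plan(pre,Rg)
E
```

```text
[[ 0.5805  0.5068  0.6373]
 [ 0.632  -0.7739  0.0398]
 [ 0.5134  0.3796 -0.7696]] [0.5366 0.3776 0.1158] [0.8838 0.3222 0.3255 0.0961]
[0.4792 0.374  0.185 ]
[{"delta_pos":[-0.06,-0.09,0.83],"dr":[-0.19,0.25,0.87]},{"delta_pos":[-0.11,-0.10,0.82],"dr":[-0.19,0.25,0.87]},{"delta_pos":[-0.16,-0.11,0.81],"dr":[-0.19,0.25,0.87]},{"delta_pos":[-0.21,-0.11,0.80],"dr":[-0.19,0.25,0.87]},{"delta_pos":[-0.26,-0.10,0.78],"dr":[-0.19,0.25,0.87]}]
```

Call:
move_arm:
  increments:
    - {"delta_pos": [-0.06,-0.09,0.83],"dr": [-0.19,0.25,0.87]}
    - {"delta_pos": [-0.11,-0.1,0.82],"dr": [-0.19,0.25,0.87]}
    - {"delta_pos": [-0.16,-0.11,0.81],"dr": [-0.19,0.25,0.87]}
    - {"delta_pos": [-0.21,-0.11,0.8],"dr": [-0.19,0.25,0.87]}
    - {"delta_pos": [-0.26,-0.1,0.78],"dr": [-0.19,0.25,0.87]}

```text
time_s: 13.98
tool_pos: [0.4742, 0.3774, 0.1865]
tcp_rot: [0.132, 0.861, 0.404, 0.28]
contact_force: [-0.5, 1.8, -3.4]
gripper_width: 0.0352
finger_force: 0.0
```

```bash
python3 - <<'E'
from g2 import *
p,R,s=pose_now(); c_=read_camera("wrist"); print(p,s["joint_positions"]); print(R.as_matrix())
r=trace(c_,"spoon_bowl"); print([(round(b["score"],2),[int(x) for x in b["bbox"]]) for b in r[:2]])
for L in (95,83,50): print(L,wproj(c_,bowl+a*(L-95)/1000,p,R)[0])
im=c_["color"][:,:,::-1][130:430,160:560]
cv2.imwrite("pics/w4.png",cv2.resize(cv2.convertScaleAbs(im,alpha=1.4),(800,600)))
plan(tcp,Rg,n=5)
E
```

```text
[0.4742 0.3774 0.1865] [-0.3746  0.6145 -0.8422  2.2087  1.5571  0.9717 -3.033 ]
[[ 0.5167  0.6217  0.5887]
 [ 0.7698 -0.6383 -0.0015]
 [ 0.3748  0.4539 -0.8084]]
[(0.6, [328, 251, 32, 44]), (0.38, [595, 433, 85, 92])]
95 [332.9391 254.6402]
83 [331.2263 253.9257]
50 [327.3743 252.3188]
[{"delta_pos":[0.06,0.10,0.73],"dr":[-0.04,0.09,0.22]},{"delta_pos":[0.05,0.09,0.73],"dr":[-0.04,0.09,0.22]},{"delta_pos":[0.05,0.08,0.73],"dr":[-0.04,0.09,0.22]},{"delta_pos":[0.04,0.08,0.73],"dr":[-0.04,0.09,0.22]},{"delta_pos":[0.03,0.07,0.73],"dr":[-0.04,0.09,0.22]}]
```

View pics/w4.png

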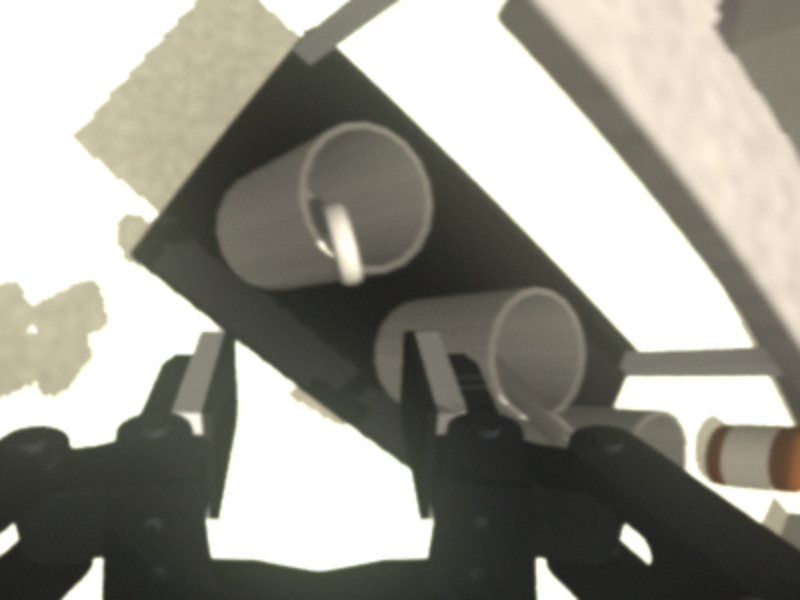

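The bowl is at about (332,252), against (333,255) predicted, so the estimate holds. Joint 7 is at its limit, so I'll turn the tool half a turn the other way, which gives the same grasp.

Call:
move_arm:
  increments:
    - {"delta_pos": [0,0,0],"dr": [0,0,-1]}
    - {"delta_pos": [0,0,0],"dr": [0,0,-1]}
    - {"delta_pos": [0,0,0],"dr": [0,0,-1]}
    - {"delta_pos": [0,0,0],"dr": [0,0,-1]}
    - {"delta_pos": [0,0,0],"dr": [0,0,-1]}

```text
time_s: 14.7
tool_pos: [0.4746, 0.3794, 0.1892]
tcp_rot: [0.235, 0.608, 0.731, 0.199]
contact_force: [-0.4, -0.3, 0.1]
gripper_width: 0.0348
finger_force: 0.0
```

Call:
move_arm:
  increments:
    - {"delta_pos": [0,0,0],"dr": [0,0,-1]}
    - {"delta_pos": [0,0,0],"dr": [0,0,-1]}
    - {"delta_pos": [0,0,0],"dr": [0,0,-1]}
    - {"delta_pos": [0,0,0],"dr": [0,0,-1]}
    - {"delta_pos": [0,0,0],"dr": [0,0,-1]}

```text
time_s: 15.32
tool_pos: [0.4746, 0.3793, 0.1893]
tcp_rot: [0.297, 0.242, 0.92, 0.082]
contact_force: [-0.1, 0.7, -0.6]
gripper_width: 0.0351
finger_force: 0.0
```

Call:
move_arm:
  increments:
    - {"delta_pos": [0,0,0],"dr": [0,0,-1]}
    - {"delta_pos": [0,0,0],"dr": [0,0,-1]}
    - {"delta_pos": [0,0,0],"dr": [0,0,-1]}
    - {"delta_pos": [0,0,0],"dr": [0,0,-1]}
    - {"delta_pos": [0,0,0],"dr": [0,0,-1]}

```text
time_s: 15.95
tool_pos: [0.4745, 0.3794, 0.1893]
tcp_rot: [0.304, -0.169, 0.936, -0.052]
contact_force: [0.1, -0.5, 0.1]
gripper_width: 0.035
finger_force: 0.0
```

```bash
python3 - <<'E'
from g2 import *
p,R,s=pose_now(); print(p,s["joint_positions"]); print(R.as_matrix())
R2=Rg*Rn.from_euler("z",180,degrees=True); pre=tcp+.08*b; plan(pre,R2); print(); plan(tcp,R2,pre,R2,n=5)
E
```

```text
[0.4745 0.3794 0.1893] [-0.4118  0.5866 -0.7816  2.2073  1.5464  0.9197 -0.409 ]
[[-0.7582 -0.2852  0.5864]
 [-0.348   0.9375  0.006 ]
 [-0.5514 -0.1995 -0.81  ]]
[{"delta_pos":[-0.00,-0.11,0.32],"dr":[0.01,-0.21,-0.95]},{"delta_pos":[0.03,-0.11,0.32],"dr":[0.01,-0.21,-0.95]}]

[{"delta_pos":[0.00,0.00,0.64],"dr":[0.00,0.00,0.00]},{"delta_pos":[0.00,0.00,0.64],"dr":[0.00,0.00,0.00]},{"delta_pos":[-0.00,-0.00,0.64],"dr":[0.00,0.00,0.00]},{"delta_pos":[0.00,0.00,0.64],"dr":[0.00,0.00,0.00]},{"delta_pos":[0.00,0.00,0.64],"dr":[0.00,0.00,0.00]}]
```

Call:
move_arm:
  increments:
    - {"delta_pos": [0,-0.11,0.32],"dr": [0.01,-0.21,-0.95]}
    - {"delta_pos": [0.03,-0.11,0.32],"dr": [0.01,-0.21,-0.95]}
    - {"delta_pos": [0,0,0],"dr": [0,0,0]}
    - {"delta_pos": [0,0,0],"dr": [0,0,0]}

```text
time_s: 16.45
tool_pos: [0.4851, 0.3748, 0.1768]
tcp_rot: [0.325, -0.319, 0.885, -0.095]
contact_force: [-0.4, 0.8, 1.3]
gripper_width: 0.0351
finger_force: 0.0
```

```bash
python3 - <<'E'
from g2 import *
p,R,s=pose_now(); print(p,s["joint_positions"]); 
c_=read_camera("wrist"); r=trace(c_,"spoon_bowl"); print([(round(b["score"],2),[int(x) for x in b["bbox"]]) for b in r[:2]])
if r:
    ys,xs=np.nonzero(r[0]["region"]); print("centroid",xs.mean(),ys.mean())
print(wproj(c_,np.array([bowl+a*(L-95)/1000 for L in (107,95,83,50)]),p,R))
R2=Rg*Rn.from_euler("z",180,degrees=True); plan(tcp,R2,n=5)
E
```

```text
[0.4851 0.3748 0.1768] [-0.4272  0.6142 -0.748   2.2503  1.7051  0.9401 -0.2215]
[(0.67, [318, 275, 27, 82])]
centroid 319.744787922358 280.4162473040978
[[317.8514 313.5964]
 [317.8734 297.0151]
 [317.8951 281.8368]
 [317.9517 246.323 ]]
[{"delta_pos":[-0.00,-0.01,0.64],"dr":[0.00,-0.00,-0.01]},{"delta_pos":[-0.00,-0.01,0.64],"dr":[0.00,-0.00,-0.01]},{"delta_pos":[-0.00,-0.01,0.64],"dr":[0.00,-0.00,-0.01]},{"delta_pos":[-0.00,-0.01,0.64],"dr":[0.00,-0.00,-0.01]},{"delta_pos":[-0.00,-0.01,0.64],"dr":[0.00,-0.00,-0.01]}]
```

Call:
move_arm:
  increments:
    - {"delta_pos": [0,-0.01,0.64],"dr": [0,0,0]}
    - {"delta_pos": [0,-0.01,0.64],"dr": [0,0,0]}
    - {"delta_pos": [0,-0.01,0.64],"dr": [0,0,0]}
    - {"delta_pos": [0,-0.01,0.64],"dr": [0,0,0]}
    - {"delta_pos": [0,-0.01,0.64],"dr": [0,0,0]}

```text
time_s: 17.18
tool_pos: [0.5369, 0.3763, 0.1127]
tcp_rot: [0.324, -0.32, 0.885, -0.096]
contact_force: [0.2, -0.3, -0.5]
gripper_width: 0.035
finger_force: 0.0
```

Call:
move_arm:
  increments:
    - {"delta_pos": [0,0,0],"dr": [0,0,0]}
    - {"delta_pos": [0,0,0],"dr": [0,0,0]}
    - {"delta_pos": [0,0,0],"dr": [0,0,0]}
    - {"delta_pos": [0,0,0],"dr": [0,0,0]}
  hand: 255
  force: 70

```text
time_s: 17.68
tool_pos: [0.535, 0.3777, 0.1144]
tcp_rot: [0.324, -0.322, 0.885, -0.095]
contact_force: [-2.5, 0.7, 0.0]
gripper_width: 0.007
finger_force: 68.3
```

```bash
python3 - <<'E'
from g2 import *
p,R,s=pose_now(); print(p,tcp,s["joint_positions"],s["gripper_width"],s["finger_force"],s["contact_force"]); 
c_=read_camera("wrist"); cv2.imwrite("pics/w5.png",c_["color"][160:420,150:490,::-1])
# pull along spoon axis, 110 mm
plan(p+.115*a,R,n=6)
E
```

```text
[0.535  0.3777 0.1144] [0.5366 0.3776 0.1158] [-0.4002  0.7545 -0.693   2.1975  1.8639  0.949  -0.2667] 0.007023357813316876 68.25275247156242 [-2.5031  0.6977  0.0098]
[{"delta_pos":[-0.26,0.00,-0.72],"dr":[-0.00,0.00,0.00]},{"delta_pos":[-0.26,0.00,-0.72],"dr":[-0.00,0.00,0.00]},{"delta_pos":[-0.26,0.00,-0.72],"dr":[-0.00,0.00,0.00]},{"delta_pos":[-0.26,0.00,-0.72],"dr":[-0.00,0.00,0.00]},{"delta_pos":[-0.26,0.00,-0.72],"dr":[-0.00,0.00,0.00]}]
[{"delta_pos":[-0.26,0.00,-0.72],"dr":[-0.00,0.00,0.00]}]
```

View pics/w5.png

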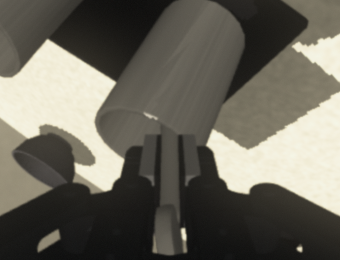

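The shaft sits between the pads (crop columns 160–185) with the bowl edge-on just behind, so this is a good grip. I'll pull it out along the spoon's axis.

Call:
move_arm:
  increments:
    - {"delta_pos": [-0.26,0,-0.72],"dr": [0,0,0]}
    - {"delta_pos": [-0.26,0,-0.72],"dr": [0,0,0]}
    - {"delta_pos": [-0.26,0,-0.72],"dr": [0,0,0]}
    - {"delta_pos": [-0.26,0,-0.72],"dr": [0,0,0]}
    - {"delta_pos": [-0.26,0,-0.72],"dr": [0,0,0]}

```text
time_s: 18.35
tool_pos: [0.4984, 0.3927, 0.2011]
tcp_rot: [0.325, -0.32, 0.885, -0.097]
contact_force: [0.2, -1.2, -0.8]
gripper_width: 0.0069
finger_force: 68.1
```

Call:
move_arm:
  increments:
    - {"delta_pos": [-0.26,0,-0.72],"dr": [0,0,0]}
    - {"delta_pos": [-0.26,0,-0.72],"dr": [0,0,0]}
    - {"delta_pos": [-0.26,0,-0.72],"dr": [0,0,0]}
    - {"delta_pos": [0,0,0],"dr": [0,0,0]}

```text
time_s: 18.85
tool_pos: [0.4753, 0.4043, 0.2535]
tcp_rot: [0.326, -0.32, 0.884, -0.096]
contact_force: [0.5, -0.3, -1.0]
gripper_width: 0.0071
finger_force: 68.2
```

```bash
cat > pl.py <<'E'
from h import *
cabp=np.array([.690,-.261,0]); Y=.062
C=lambda L:Rn.from_euler("z",Y).apply(np.array(L,float))+cabp
def place(gx,gy,gz,side): 
    R=Rtool(Y,side=side); return C([gx,gy,gz])+R.apply([0,0,.005]),R
E
python3 - <<'E'
from pl import *
from g2 import a
p,R,s=pose_now(); print(p,s["joint_positions"],s["gripper_width"],s["finger_force"])
at=R.inv().apply(a); print("a in tool",at)
for i in range(1):
    c=read_camera("wrist"); g=p-R.apply([0,0,.005])
    for n in("spoon","spoon_foot"):
        r=trace(c,n)[:2]
        for q in r:
            ys,xs=np.nonzero(q["region"]); print(n,round(q["score"],2),[int(v) for v in q["bbox"]],"top",xs[ys<=ys.min()+3].mean(),ys.min(),"bot",xs[ys>=ys.max()-3].mean(),ys.max())
    for ang in (10,15,20,25,30):
        f=R.apply([np.sin(np.radians(ang)),0,np.cos(np.radians(ang))]); print(ang,wproj(c,np.array([g+f*L for L in (.118,.06,-.026,-.038)]),p,R).round(0).tolist())
P,Q=place(-.128,-.027,.30,35); print(P); n=plan(P,Q,frac=1.0)
E
```

```text
[0.4753 0.4043 0.2535] [-0.4323  0.4902 -0.7914  2.1645  1.4787  0.9227 -0.0053] 0.007099736776860006 68.16865240958577
a in tool [-0.342   0.001  -0.9397]
spoon 0.88 [320, 311, 30, 208] top 319.8333333333333 205 bot 319.27472527472526 414
spoon_foot 0.79 [320, 310, 31, 208] top 319.0344827586207 205 bot 320.28 415
spoon_foot 0.16 [203, 180, 398, 361] top 188.02777777777777 0 bot 172.06976744186048 362
10 [[319.0, 217.0], [319.0, 259.0], [319.0, 385.0], [319.0, 413.0]]
15 [[319.0, 203.0], [319.0, 250.0], [319.0, 389.0], [319.0, 419.0]]
20 [[319.0, 188.0], [319.0, 242.0], [319.0, 393.0], [319.0, 424.0]]
25 [[319.0, 174.0], [319.0, 233.0], [319.0, 396.0], [319.0, 428.0]]
30 [[319.0, 160.0], [319.0, 225.0], [319.0, 398.0], [319.0, 431.0]]
[ 0.5637 -0.293   0.2959]
[{"delta_pos":[0.50,-0.83,-0.01],"dr":[-0.06,0.22,0.44]},{"delta_pos":[0.44,-0.87,0.00],"dr":[-0.06,0.22,0.44]},{"delta_pos":[0.37,-0.90,0.01],"dr":[-0.06,0.22,0.44]},{"delta_pos":[0.30,-0.92,0.01],"dr":[-0.06,0.22,0.44]},{"delta_pos":[0.23,-0.94,0.02],"dr":[-0.06,0.22,0.44]}]
[{"delta_pos":[0.15,-0.96,0.01],"dr":[-0.06,0.22,0
[... 622 characters left out ...]
0.22,0.44]},{"delta_pos":[-0.64,-0.70,-0.22],"dr":[-0.06,0.22,0.44]},{"delta_pos":[-0.68,-0.64,-0.25],"dr":[-0.06,0.22,0.44]},{"delta_pos":[-0.72,-0.59,-0.28],"dr":[-0.06,0.22,0.44]}]
[{"delta_pos":[-0.75,-0.53,-0.31],"dr":[-0.06,0.22,0.44]},{"delta_pos":[-0.78,-0.47,-0.35],"dr":[-0.06,0.22,0.44]},{"delta_pos":[-0.79,-0.40,-0.38],"dr":[-0.06,0.22,0.44]},{"delta_pos":[-0.81,-0.34,-0.41],"dr":[-0.06,0.22,0.44]},{"delta_pos":[-0.82,-0.27,-0.45],"dr":[-0.06,0.22,0.44]}]
[{"delta_pos":[-0.82,-0.20,-0.48],"dr":[-0.06,0.22,0.44]},{"delta_pos":[-0.81,-0.14,-0.51],"dr":[-0.06,0.22,0.44]},{"delta_pos":[-0.80,-0.07,-0.55],"dr":[-0.06,0.22,0.44]},{"delta_pos":[-0.78,-0.00,-0.58],"dr":[-0.06,0.22,0.44]}]
```

```bash
python3 - <<'E'
from pl import *
p,R,s=pose_now()
A=np.array([.42,.385,.325]); B=np.array([.45,-.12,.33]); P,Q=place(-.128,-.025,.28,40)
w=(R.inv()*Q).as_rotvec(); print(np.degrees(np.linalg.norm(w)))
for k in np.linspace(0,1,7):
    M=(R*Rn.from_rotvec(w*k)); print(M.as_matrix()[:,2], "foot",M.apply([.25*.118,0,.97*.118]))
plan(A,R,frac=1); print(); plan(B,Q,A,R,frac=1); print(); plan(P,Q,B,Q,frac=1)
E
```

```text
145.4978669694587
[ 0.6353  0.0361 -0.7714] foot [ 0.0555 -0.0144 -0.1034]
[ 0.4724  0.002  -0.8814] foot [ 0.0293 -0.0088 -0.1142]
[ 0.2916  0.0416 -0.9556] foot [ 0.0052  0.0065 -0.1179]
[ 0.1247  0.1478 -0.9811] foot [-0.0127  0.0287 -0.114 ]
[ 0.0012  0.3019 -0.9533] foot [-0.0212  0.054  -0.103 ]
[-0.057   0.4768 -0.8771] foot [-0.0188  0.0778 -0.087 ]
[-0.0398  0.6416 -0.766 ] foot [-0.006   0.096  -0.0687]
[{"delta_pos":[0.06,-0.14,-0.93],"dr":[0.00,0.00,0.00]},{"delta_pos":[0.06,-0.14,-0.93],"dr":[0.00,0.00,0.00]},{"delta_pos":[0.06,-0.14,-0.93],"dr":[0.00,0.00,0.00]},{"delta_pos":[0.06,-0.14,-0.93],"dr":[0.00,0.00,0.00]}]

[{"delta_pos":[0.57,-0.78,-0.01],"dr":[-0.11,0.31,0.61]},{"delta_pos":[0.48,-0.83,0.01],"dr":[-0.11,0.31,0.61]},{"delta_pos":[0.39,-0.88,0.02],"dr":[-0.11,0.31,0.61]},{"delta_pos":[0.29,-0.92,0.02],"dr":[-0.11,0.31,0.61]},{"delta_pos":[0.19,-0.94,0.01],"dr":[-0.11,0.31,0.61]}]
[{"delta_pos":[0.09,-0.96,0.00],"dr":[-0.11,0.31,0.61]},{"delta_pos":[-0.01,-0.96,-0.01],"dr":[-0.11,0.31,0.61]},{"delta_pos":[-0.11,-0.96,-0.03],"dr":[-0.11,0.31,0.61]},{"delta_pos"
[... 425 characters left out ...]
dr":[-0.11,0.31,0.61]},{"delta_pos":[-0.75,-0.46,-0.40],"dr":[-0.11,0.31,0.61]},{"delta_pos":[-0.77,-0.37,-0.45],"dr":[-0.11,0.31,0.61]},{"delta_pos":[-0.78,-0.28,-0.49],"dr":[-0.11,0.31,0.61]},{"delta_pos":[-0.78,-0.19,-0.54],"dr":[-0.11,0.31,0.61]}]
[{"delta_pos":[-0.76,-0.09,-0.59],"dr":[-0.11,0.31,0.61]}]

[{"delta_pos":[-0.97,0.59,-0.42],"dr":[0.00,0.00,0.00]},{"delta_pos":[-0.97,0.59,-0.42],"dr":[0.00,0.00,0.00]},{"delta_pos":[-0.97,0.59,-0.42],"dr":[0.00,0.00,0.00]},{"delta_pos":[-0.97,0.59,-0.42],"dr":[0.00,0.00,0.00]},{"delta_pos":[-0.97,0.59,-0.42],"dr":[0.00,0.00,0.00]}]
[{"delta_pos":[-0.97,0.59,-0.42],"dr":[0.00,0.00,0.00]},{"delta_pos":[-0.97,0.59,-0.42],"dr":[0.00,0.00,0.00]}]
```

Good, the path stays upright. I'll run the first two legs and then check the joints.

Call:
move_arm:
  increments:
    - {"delta_pos": [0.06,-0.14,-0.93],"dr": [0,0,0]}
    - {"delta_pos": [0.06,-0.14,-0.93],"dr": [0,0,0]}
    - {"delta_pos": [0.06,-0.14,-0.93],"dr": [0,0,0]}
    - {"delta_pos": [0.06,-0.14,-0.93],"dr": [0,0,0]}

```text
time_s: 19.5
tool_pos: [0.4196, 0.3843, 0.325]
tcp_rot: [0.323, -0.32, 0.885, -0.097]
contact_force: [-0.2, 0.4, -0.7]
gripper_width: 0.0069
finger_force: 68.2
```

Call:
move_arm:
  increments:
    - {"delta_pos": [0.57,-0.78,-0.01],"dr": [-0.11,0.31,0.61]}
    - {"delta_pos": [0.48,-0.83,0.01],"dr": [-0.11,0.31,0.61]}
    - {"delta_pos": [0.39,-0.88,0.02],"dr": [-0.11,0.31,0.61]}
    - {"delta_pos": [0.29,-0.92,0.02],"dr": [-0.11,0.31,0.61]}
    - {"delta_pos": [0.19,-0.94,0.01],"dr": [-0.11,0.31,0.61]}

```text
time_s: 20.12
tool_pos: [0.427, 0.2636, 0.3255]
tcp_rot: [0.2, -0.075, 0.977, -0.008]
contact_force: [0.5, -0.2, -0.9]
gripper_width: 0.007
finger_force: 68.3
```

Call:
move_arm:
  increments:
    - {"delta_pos": [0.09,-0.96,0],"dr": [-0.11,0.31,0.61]}
    - {"delta_pos": [-0.01,-0.96,-0.01],"dr": [-0.11,0.31,0.61]}
    - {"delta_pos": [-0.11,-0.96,-0.03],"dr": [-0.11,0.31,0.61]}
    - {"delta_pos": [-0.21,-0.94,-0.06],"dr": [-0.11,0.31,0.61]}
    - {"delta_pos": [-0.31,-0.91,-0.09],"dr": [-0.11,0.31,0.61]}

```text
time_s: 20.75
tool_pos: [0.434, 0.1434, 0.326]
tcp_rot: [0.059, 0.176, 0.979, 0.082]
contact_force: [-0.3, 0.0, -1.0]
gripper_width: 0.0067
finger_force: 68.3
```

Call:
move_arm:
  increments:
    - {"delta_pos": [-0.4,-0.87,-0.13],"dr": [-0.11,0.31,0.61]}
    - {"delta_pos": [-0.48,-0.82,-0.16],"dr": [-0.11,0.31,0.61]}
    - {"delta_pos": [-0.55,-0.76,-0.21],"dr": [-0.11,0.31,0.61]}
    - {"delta_pos": [-0.62,-0.7,-0.25],"dr": [-0.11,0.31,0.61]}
    - {"delta_pos": [-0.67,-0.62,-0.3],"dr": [-0.11,0.31,0.61]}

```text
time_s: 21.38
tool_pos: [0.4417, 0.0233, 0.326]
tcp_rot: [-0.088, 0.411, 0.892, 0.163]
contact_force: [0.7, 0.9, -0.7]
gripper_width: 0.0067
finger_force: 68.3
```

Call:
move_arm:
  increments:
    - {"delta_pos": [-0.72,-0.54,-0.35],"dr": [-0.11,0.31,0.61]}
    - {"delta_pos": [-0.75,-0.46,-0.4],"dr": [-0.11,0.31,0.61]}
    - {"delta_pos": [-0.77,-0.37,-0.45],"dr": [-0.11,0.31,0.61]}
    - {"delta_pos": [-0.78,-0.28,-0.49],"dr": [-0.11,0.31,0.61]}
    - {"delta_pos": [-0.78,-0.19,-0.54],"dr": [-0.11,0.31,0.61]}

```text
time_s: 22.0
tool_pos: [0.4491, -0.0971, 0.3256]
tcp_rot: [-0.226, 0.609, 0.725, 0.23]
contact_force: [0.7, -0.6, -0.5]
gripper_width: 0.0069
finger_force: 68.4
```

Call:
move_arm:
  increments:
    - {"delta_pos": [-0.76,-0.09,-0.59],"dr": [-0.11,0.31,0.61]}
    - {"delta_pos": [0,0,0],"dr": [0,0,0]}
    - {"delta_pos": [0,0,0],"dr": [0,0,0]}

```text
time_s: 22.38
tool_pos: [0.4507, -0.1192, 0.3261]
tcp_rot: [-0.251, 0.64, 0.685, 0.241]
contact_force: [-0.1, 0.7, -0.6]
gripper_width: 0.0072
finger_force: 68.4
```

```bash
python3 - <<'E'
from pl import *
p,R,s=pose_now(); print(p,s["joint_positions"],s["gripper_width"]); 
P,Q=place(-.128,-.025,.28,40); print("ang err",np.degrees((R.inv()*Q).magnitude()))
plan(P,Q,frac=1)
E
```

```text
[ 0.4507 -0.1192  0.3261] [ 0.9362  0.4167 -0.561   1.9649 -0.4529  1.1845  0.6979] 0.007239245904655932
ang err 0.888870097402235
[{"delta_pos":[-0.96,0.58,-0.44],"dr":[0.00,-0.01,0.01]},{"delta_pos":[-0.96,0.58,-0.44],"dr":[0.00,-0.01,0.01]},{"delta_pos":[-0.96,0.58,-0.44],"dr":[0.00,-0.01,0.01]},{"delta_pos":[-0.96,0.58,-0.44],"dr":[0.00,-0.01,0.01]},{"delta_pos":[-0.96,0.58,-0.44],"dr":[0.00,-0.01,0.01]}]
[{"delta_pos":[-0.96,0.58,-0.44],"dr":[0.00,-0.01,0.01]},{"delta_pos":[-0.96,0.58,-0.44],"dr":[0.00,-0.01,0.01]}]
```

Call:
move_arm:
  increments:
    - {"delta_pos": [-0.96,0.58,-0.44],"dr": [0,-0.01,0.01]}
    - {"delta_pos": [-0.96,0.58,-0.44],"dr": [0,-0.01,0.01]}
    - {"delta_pos": [-0.96,0.58,-0.44],"dr": [0,-0.01,0.01]}
    - {"delta_pos": [-0.96,0.58,-0.44],"dr": [0,-0.01,0.01]}
    - {"delta_pos": [-0.96,0.58,-0.44],"dr": [0,-0.01,0.01]}

```text
time_s: 23.0
tool_pos: [0.532, -0.2411, 0.2912]
tcp_rot: [-0.248, 0.644, 0.684, 0.237]
contact_force: [0.0, 0.1, -0.4]
gripper_width: 0.007
finger_force: 68.4
```

Call:
move_arm:
  increments:
    - {"delta_pos": [-0.96,0.58,-0.44],"dr": [0,-0.01,0.01]}
    - {"delta_pos": [-0.96,0.58,-0.44],"dr": [0,-0.01,0.01]}
    - {"delta_pos": [0,0,0],"dr": [0,0,0]}
    - {"delta_pos": [0,0,0],"dr": [0,0,0]}

```text
time_s: 23.5
tool_pos: [0.5632, -0.2893, 0.2774]
tcp_rot: [-0.248, 0.645, 0.683, 0.236]
contact_force: [0.1, 0.1, -0.9]
gripper_width: 0.007
finger_force: 68.4
```

```bash
python3 - <<'E'
from pl import *
p,R,s=pose_now(); print(p,s["joint_positions"],s["gripper_width"]); 
P,Q=place(-.128,-.025,.175,40); plan(P,Q,n=5)
c=read_camera("wrist"); im=cv2.convertScaleAbs(c["color"][:,:,::-1],alpha=1.3)
th=.665; f=lambda x,y,z:[-.08+x*np.cos(th)-z*np.sin(th),y,.012+x*np.sin(th)+z*np.cos(th)]
pts=C([f(.008,.102,.172),f(.008,-.102,.172),f(.092,.102,.1),f(.092,-.102,.1),f(.008,.102,.006),f(.008,-.102,.006)])
for q in wproj(c,pts,p,R): cv2.circle(im,tuple(int(v) for v in q),4,(0,0,255),1)
r=trace(c,"spoon"); print([(round(b["score"],2),[int(x) for x in b["bbox"]]) for b in r[:2]])
cv2.imwrite("pics/w6.png",im)
E
```

```text
[ 0.5632 -0.2893  0.2774] [ 0.9168  0.6941 -0.4606  1.5647 -0.3018  1.3399  0.6813] 0.0070499943127694436
[{"delta_pos":[-0.56,0.00,0.64],"dr":[0.01,-0.00,-0.00]},{"delta_pos":[-0.56,0.00,0.64],"dr":[0.01,-0.00,-0.00]},{"delta_pos":[-0.55,0.00,0.64],"dr":[0.01,-0.00,-0.00]},{"delta_pos":[-0.55,0.00,0.64],"dr":[0.01,-0.00,-0.00]},{"delta_pos":[-0.55,0.00,0.64],"dr":[0.01,-0.00,-0.00]}]
[(0.92, [318, 310, 30, 206])]
```

View pics/w6.png

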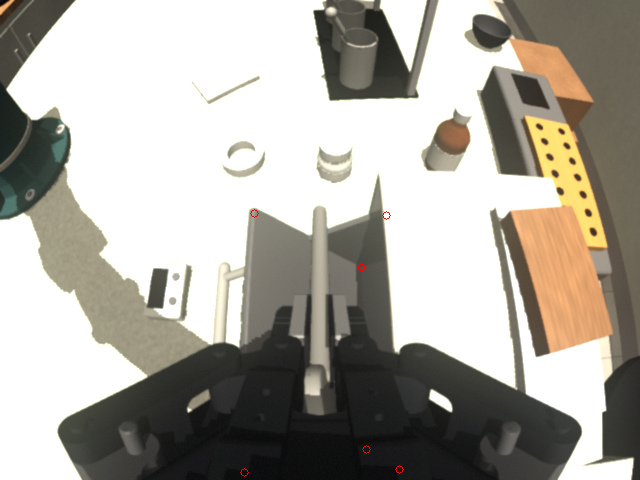

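The wrist view shows the spoon held along the bin's width, foot at (320,207). The bin's rim corners at (254,213) and (386,215) match the prediction. Now I lower and release.

Call:
move_arm:
  increments:
    - {"delta_pos": [-0.56,0,0.64],"dr": [0,0,0]}
    - {"delta_pos": [-0.56,0,0.64],"dr": [0,0,0]}
    - {"delta_pos": [-0.55,0,0.64],"dr": [0,0,0]}
    - {"delta_pos": [-0.55,0,0.64],"dr": [0,0,0]}
    - {"delta_pos": [-0.55,0,0.64],"dr": [0,0,0]}

```text
time_s: 24.22
tool_pos: [0.5635, -0.2929, 0.1695]
tcp_rot: [-0.248, 0.646, 0.682, 0.236]
contact_force: [-0.6, -0.2, -0.2]
gripper_width: 0.0069
finger_force: 68.4
```

Call:
move_arm:
  increments:
    - {"delta_pos": [0,0,0],"dr": [0,0,0]}
    - {"delta_pos": [0,0,0],"dr": [0,0,0]}

```text
time_s: 24.48
tool_pos: [0.5641, -0.2929, 0.1717]
tcp_rot: [-0.247, 0.646, 0.682, 0.236]
contact_force: [-0.1, 0.7, -0.0]
gripper_width: 0.007
finger_force: 68.4
```

```bash
python3 - <<'E'
from pl import *
p,R,s=pose_now(); print(p,s["contact_force"],s["gripper_width"]); g=p-R.apply([0,0,.005])
iv=lambda X:Rn.from_euler("z",-Y).apply(X-cabp); fd=np.array([np.sin(np.radians(14.5)),0,np.cos(np.radians(14.5))])
th=.665
for L in (.118,-.038):
    q=iv(g+R.apply(fd*L)); d=q-[-.08,0,.012]; x=d[0]*np.cos(th)+d[2]*np.sin(th); z=-d[0]*np.sin(th)+d[2]*np.cos(th); print(q,"bin_in",[x-.05,q[1],z-.006])
E
```

```text
[ 0.5641 -0.2929  0.1717] [-0.1315  0.6868 -0.011 ] 0.007031950545106578
[-0.1266  0.0688  0.107 ] bin_in [np.float64(-0.02805517533852636), np.float64(0.06875939556522347), np.float64(0.09748691219893564)]
[-0.128  -0.0582  0.1976] bin_in [np.float64(0.026783420186243342), np.float64(-0.05820003186054933), np.float64(0.16966746517957337)]
```

Call:
move_arm:
  increments:
    - {"delta_pos": [-0.26,0,0.31],"dr": [0,0,0]}
    - {"delta_pos": [0,0,0],"dr": [0,0,0]}

```text
time_s: 24.72
tool_pos: [0.5633, -0.2929, 0.1608]
tcp_rot: [-0.248, 0.646, 0.682, 0.236]
contact_force: [-0.6, -0.4, -0.8]
gripper_width: 0.0071
finger_force: 68.4
```

Call:
move_arm:
  increments:
    - {"delta_pos": [0,0,0],"dr": [0,0,0]}
    - {"delta_pos": [0,0,0],"dr": [0,0,0]}
    - {"delta_pos": [0,0,0],"dr": [0,0,0]}
    - {"delta_pos": [0,0,0],"dr": [0,0,0]}
    - {"delta_pos": [0,0,0],"dr": [0,0,0]}
  hand: 150

```text
time_s: 25.35
tool_pos: [0.5576, -0.2921, 0.1619]
tcp_rot: [-0.253, 0.645, 0.682, 0.233]
contact_force: [-12.4, 0.7, 6.3]
gripper_width: 0.0352
finger_force: 0.0
```

Call:
move_arm:
  increments:
    - {"delta_pos": [0.3,0,-0.5],"dr": [0,0,0]}
    - {"delta_pos": [0.6,0,-0.75],"dr": [0,0,0]}
    - {"delta_pos": [0.6,0,-0.75],"dr": [0,0,0]}
    - {"delta_pos": [0.6,0,-0.75],"dr": [0,0,0]}
    - {"delta_pos": [0.6,0,-0.75],"dr": [0,0,0]}

```text
time_s: 25.98
tool_pos: [0.564, -0.2974, 0.2739]
tcp_rot: [-0.247, 0.646, 0.683, 0.236]
contact_force: [-0.4, 0.8, -0.2]
gripper_width: 0.0353
finger_force: 0.0
```

```bash
python3 - <<'E'
from pl import *
p,R,s=pose_now(); print(p,s["contact_force"],s["gripper_width"])
for n in ("scene","top","wrist"):
    c=read_camera(n)
    for t in ("spoon","spoon_bowl"): print(n,t,[(round(b["score"],2),[int(x) for x in b["bbox"]]) for b in boxes_of(c,t)[:2]])
    if n=="wrist": W=c
# projections of bin interior corners
th=.665; f=lambda x,y,z:[-.08+x*np.cos(th)-z*np.sin(th),y,.012+x*np.sin(th)+z*np.cos(th)]
print(wproj(W,C([f(.015,.1,.012),f(.015,-.1,.012)]),p,R))
cv2.imwrite("pics/w7.png",cv2.convertScaleAbs(W["color"][:,:,::-1],alpha=1.4))
E
```

```text
[ 0.564  -0.2974  0.2739] [-0.4429  0.8237 -0.1584] 0.035300503012772176
scene spoon [(0.63, [400, 173, 110, 158]), (0.31, [295, 178, 36, 26])]
scene spoon_bowl []
top spoon [(0.7, [441, 199, 72, 13])]
top spoon_bowl [(0.92, [444, 198, 70, 17])]
wrist spoon [(0.45, [368, 345, 13, 120])]
wrist spoon_bowl [(0.44, [371, 346, 17, 121])]
[[362.8012 258.1069]
 [369.6635 441.0455]]
```

View pics/w7.png

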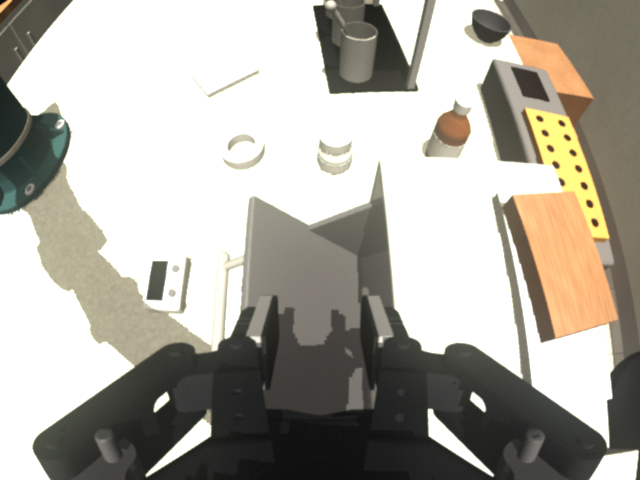

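The spoon lies in the bin's lower corner at column ~368, rows 285–405, inside the predicted corner line from (363,258) to (370,441). I haven't re-measured how far open the bin is. Next I go in front of the bar with closed fingers and push the bin shut.

```bash
python3 - <<'E'
from pl import *
p,R,s=pose_now(); Q=Rtool(Y-np.pi/2); print(s["joint_positions"],np.degrees((R.inv()*Q).magnitude()))
A=C([-.275,-.005,.26]); plan(A,Q,frac=1); print()
bar=lambda th:np.array([-.08-.035*np.cos(th)-.165*np.sin(th),0,.012+.165*np.cos(th)-.035*np.sin(th)])
B=C([-.275,-.005,bar(.68)[2]]); plan(B,Q,A,Q,frac=1); print()
T=[B]+[C(bar(th)+[-.0165,-.005,0]) for th in np.linspace(.72,0,13)]; 
for u,v in zip(T,T[1:]): print(np.round(Q.inv().apply(v-u)/.025,2),v)
E
```

```text
[ 0.9203  0.7063 -0.4552  1.5571 -0.2968  1.3395  0.6872] 96.29888906282669
[{"delta_pos":[0.05,-0.65,0.10],"dr":[-0.35,-0.35,0.95]},{"delta_pos":[-0.06,-0.65,0.06],"dr":[-0.35,-0.35,0.95]},{"delta_pos":[-0.16,-0.64,0.03],"dr":[-0.35,-0.35,0.95]},{"delta_pos":[-0.27,-0.60,0.00],"dr":[-0.35,-0.35,0.95]},{"delta_pos":[-0.36,-0.55,-0.01],"dr":[-0.35,-0.35,0.95]}]
[{"delta_pos":[-0.45,-0.48,-0.02],"dr":[-0.35,-0.35,0.95]},{"delta_pos":[-0.52,-0.40,-0.02],"dr":[-0.35,-0.35,0.95]},{"delta_pos":[-0.58,-0.31,-0.00],"dr":[-0.35,-0.35,0.95]},{"delta_pos":[-0.63,-0.21,0.02],"dr":[-0.35,-0.35,0.95]}]

[{"delta_pos":[0.00,0.00,0.94],"dr":[0.00,0.00,0.00]},{"delta_pos":[0.00,0.00,0.94],"dr":[0.00,0.00,0.00]},{"delta_pos":[0.00,0.00,0.94],"dr":[0.00,0.00,0.00]},{"delta_pos":[0.00,0.00,0.94],"dr":[0.00,0.00,0.00]},{"delta_pos":[0.00,0.00,0.94],"dr":[0.00,0.00,0.00]}]
[{"delta_pos":[0.00,0.00,0.94],"dr":[0.00,0.00,0.00]}]

[ 1.74 -0.    0.21] [ 0.4591 -0.2803  0.113 ]
[ 0.25 -0.   -0.32] [ 0.4654 -0.28    0.1209]
[ 0.27  0.   -0.3 ] [ 0.4722 -0.2795  0.1284]
[ 0.29 -0.   -0.28] [ 0.4794 -0.2791  0.1355]
[ 0.3   0.   -0.27] [ 0.487  -0.2786  0.1422]
[ 0.32 -0.   -0.25] [ 0.4949 -0.2781  0.1484]
[ 0.33  0.   -0.23] [ 0.5033 -0.2776  0.1541]
[ 0.35 -0.   -0.21] [ 0.512  -0.2771  0.1593]
[ 0.36  0.   -0.19] [ 0.5209 -0.2765  0.164 ]
[ 0.37 -0.   -0.16] [ 0.5301 -0.2759  0.1681]
[ 0.38  0.   -0.14] [ 0.5396 -0.2753  0.1716]
[ 0.39 -0.   -0.12] [ 0.5493 -0.2747  0.1746]
[ 0.39 -0.   -0.1 ] [ 0.5591 -0.2741  0.177 ]
```

Call:
move_arm:
  increments:
    - {"delta_pos": [0.05,-0.65,0.1],"dr": [-0.35,-0.35,0.95]}
    - {"delta_pos": [-0.06,-0.65,0.06],"dr": [-0.35,-0.35,0.95]}
    - {"delta_pos": [-0.16,-0.64,0.03],"dr": [-0.35,-0.35,0.95]}
    - {"delta_pos": [-0.27,-0.6,0],"dr": [-0.35,-0.35,0.95]}
    - {"delta_pos": [-0.36,-0.55,-0.01],"dr": [-0.35,-0.35,0.95]}

```text
time_s: 27.05
tool_pos: [0.4809, -0.2893, 0.265]
tcp_rot: [-0.119, 0.922, 0.35, 0.116]
contact_force: [0.4, 0.4, -0.5]
gripper_width: 0.0351
finger_force: 0.0
```

Call:
move_arm:
  increments:
    - {"delta_pos": [-0.45,-0.48,-0.02],"dr": [-0.35,-0.35,0.95]}
    - {"delta_pos": [-0.52,-0.4,-0.02],"dr": [-0.35,-0.35,0.95]}
    - {"delta_pos": [-0.58,-0.31,0],"dr": [-0.35,-0.35,0.95]}
    - {"delta_pos": [-0.63,-0.21,0.02],"dr": [-0.35,-0.35,0.95]}
    - {"delta_pos": [0,0,0],"dr": [0,0,0]}
  hand: 255

```text
time_s: 27.68
tool_pos: [0.4166, -0.2807, 0.26]
tcp_rot: [0.002, 0.999, 0.033, 0.002]
contact_force: [0.3, 0.0, -0.8]
gripper_width: -0.0002
finger_force: 0.0
```

```bash
python3 - <<'E'
from pl import *
p,R,s=pose_now(); Q=Rtool(Y-np.pi/2); print(p,s["joint_positions"],s["gripper_width"],np.degrees((R.inv()*Q).as_rotvec()))
plan(C([-.275,-.005,.118]),Q,frac=1)
E
```

```text
[ 0.4166 -0.2807  0.26  ] [ 0.4092  0.2921  0.1149  2.0956 -0.0461  0.7508 -0.952 ] -0.0002486658758517093 [ 0.2444 -0.2076  0.227 ]
[{"delta_pos":[-0.01,0.01,0.95],"dr":[0.00,-0.00,0.00]},{"delta_pos":[-0.01,0.01,0.95],"dr":[0.00,-0.00,0.00]},{"delta_pos":[-0.01,0.01,0.95],"dr":[0.00,-0.00,0.00]},{"delta_pos":[-0.01,0.01,0.95],"dr":[0.00,-0.00,0.00]},{"delta_pos":[-0.01,0.01,0.95],"dr":[0.00,-0.00,0.00]}]
[{"delta_pos":[-0.01,0.01,0.95],"dr":[0.00,-0.00,0.00]}]
```

Call:
move_arm:
  increments:
    - {"delta_pos": [0,0,0.95],"dr": [0,0,0]}
    - {"delta_pos": [0,0,0.95],"dr": [0,0,0]}
    - {"delta_pos": [0,0,0.95],"dr": [0,0,0]}
    - {"delta_pos": [0,0,0.95],"dr": [0,0,0]}
    - {"delta_pos": [0,0,0.95],"dr": [0,0,0]}

```text
time_s: 28.3
tool_pos: [0.4179, -0.2846, 0.1406]
tcp_rot: [0.002, 1.0, 0.031, 0.003]
contact_force: [-0.0, 0.2, 1.0]
gripper_width: 0.0001
finger_force: 0.0
```

Call:
move_arm:
  increments:
    - {"delta_pos": [0,0,0.95],"dr": [0,0,0]}
    - {"delta_pos": [0.6,0,0.1],"dr": [0,0,0]}
    - {"delta_pos": [0.6,0,0.1],"dr": [0,0,0]}
    - {"delta_pos": [0.5,0,0],"dr": [0,0,0]}
    - {"delta_pos": [0.25,0,-0.32],"dr": [0,0,0]}

```text
time_s: 28.92
tool_pos: [0.466, -0.2804, 0.1213]
tcp_rot: [0.003, 1.0, 0.031, 0.002]
contact_force: [-1.5, 0.1, -1.2]
gripper_width: 0.0
finger_force: 1.0
```

Call:
move_arm:
  increments:
    - {"delta_pos": [0.27,0,-0.3],"dr": [0,0,0]}
    - {"delta_pos": [0.29,0,-0.28],"dr": [0,0,0]}
    - {"delta_pos": [0.3,0,-0.27],"dr": [0,0,0]}
    - {"delta_pos": [0.32,0,-0.25],"dr": [0,0,0]}

```text
time_s: 29.42
tool_pos: [0.4948, -0.2785, 0.1494]
tcp_rot: [0.003, 1.0, 0.03, 0.002]
contact_force: [-4.0, 0.5, 3.1]
gripper_width: 0.0001
finger_force: 2.3
```

Contact is steady, so I continue along the arc to shut.

Call:
move_arm:
  increments:
    - {"delta_pos": [0.33,0,-0.23],"dr": [0,0,0]}
    - {"delta_pos": [0.35,0,-0.21],"dr": [0,0,0]}
    - {"delta_pos": [0.36,0,-0.19],"dr": [0,0,0]}
    - {"delta_pos": [0.37,0,-0.16],"dr": [0,0,0]}
    - {"delta_pos": [0.38,0,-0.14],"dr": [0,0,0]}

```text
time_s: 30.05
tool_pos: [0.5412, -0.276, 0.1726]
tcp_rot: [0.003, 1.0, 0.03, 0.003]
contact_force: [-1.8, 0.4, 1.6]
gripper_width: -0.0003
finger_force: 1.0
```

Call:
move_arm:
  increments:
    - {"delta_pos": [0.39,0,-0.12],"dr": [0,0,0]}
    - {"delta_pos": [0.39,0,-0.1],"dr": [0,0,0]}
    - {"delta_pos": [0.2,0,0],"dr": [0,0,0]}
    - {"delta_pos": [0,0,0],"dr": [0,0,0]}

```text
time_s: 30.55
tool_pos: [0.558, -0.2749, 0.1769]
tcp_rot: [0.001, 1.0, 0.029, -0.004]
contact_force: [-11.5, 0.1, 7.1]
gripper_width: 0.0002
finger_force: 5.9
```

Call:
move_arm:
  increments:
    - {"delta_pos": [0.25,0,0],"dr": [0,0,0]}
    - {"delta_pos": [0,0,0],"dr": [0,0,0]}
    - {"delta_pos": [0,0,0],"dr": [0,0,0]}

```text
time_s: 30.92
tool_pos: [0.5582, -0.275, 0.1766]
tcp_rot: [0.0, 1.0, 0.028, -0.01]
contact_force: [-20.8, 0.9, 14.9]
gripper_width: -0.0002
finger_force: 10.6
```

Call:
move_arm:
  increments:
    - {"delta_pos": [-0.5,0,0],"dr": [0,0,0]}
    - {"delta_pos": [-1,0,0],"dr": [0,0,0]}
    - {"delta_pos": [-1,0,0],"dr": [0,0,0]}
    - {"delta_pos": [-0.8,0,-0.6],"dr": [0,0,0]}
    - {"delta_pos": [0,0,-1],"dr": [0,0,0]}

```text
time_s: 31.55
tool_pos: [0.487, -0.2788, 0.2172]
tcp_rot: [0.003, 1.0, 0.03, 0.002]
contact_force: [0.9, -0.4, -0.3]
gripper_width: -0.0002
finger_force: 0.0
```

```bash
python3 - <<'E'
from pl import *
p,R,s=pose_now(); print(p,s["contact_force"])
T,S=read_camera("top"),read_camera("scene")
for n,c in(("top",T),("scene",S)):
    for t in ("bin_handle","scraper","rod","spoon","bottle","jar","timer","notepad","tape"): print(n,t,[(round(b["score"],2),[int(x) for x in b["bbox"]]) for b in boxes_of(c,t)[:1]])
for th in (0,.03,.06,.1): print(th,proj(T,C([[-.08-.035*np.cos(th)-.165*np.sin(th),y,.012+.165*np.cos(th)-.035*np.sin(th)] for y in(.065,-.065)])).round(1).tolist())
m=trace(T,"bin_handle")[0]["region"]; ys,xs=np.nonzero(m); print([(x,int(ys[xs==x].max())) for x in (400,410,420,440,460,480,490)])
E
```

```text
[ 0.487  -0.2788  0.2172] [ 0.8951 -0.4135 -0.253 ]
top bin_handle [(0.91, [450, 193, 130, 30])]
top scraper [(0.62, [174, 213, 19, 17])]
top rod [(0.48, [230, 205, 11, 15])]
top spoon []
top bottle [(0.63, [310, 148, 20, 40])]
top jar [(0.97, [320, 220, 20, 26])]
top timer [(0.7, [413, 315, 39, 26])]
top notepad [(0.84, [232, 315, 52, 57])]
top tape [(0.64, [314, 283, 27, 31])]
scene bin_handle [(0.95, [257, 357, 39, 60])]
scene scraper []
scene rod [(0.67, [361, 209, 24, 23])]
scene spoon [(0.28, [317, 273, 17, 24])]
scene bottle [(0.68, [375, 300, 19, 23])]
scene jar [(0.88, [317, 274, 12, 24])]
scene timer [(0.71, [216, 290, 13, 19])]
scene notepad [(0.63, [275, 244, 29, 22])]
scene tape [(0.9, [275, 245, 32, 25])]
0 [[426.1, 202.2], [495.3, 198.9]]
0.03 [[426.2, 205.0], [495.4, 201.7]]
0.06 [[426.3, 207.7], [495.5, 204.4]]
0.1 [[426.4, 211.4], [495.5, 208.0]]
[(400, 207), (410, 207), (420, 206), (440, 206), (460, 204), (480, 203), (490, 202)]
```

The bin is against its stop: it did not move further under about 20 N, and the bar image fits an angle of about 0.01 rad. The bystanders and the other two tools are where they were.

```bash
python3 -c "
from cell import ticket; print(ticket.job_done())"
```

```text
the job is handed in; nothing more can be done
None
```

I put the spoon in the bin and pushed it shut to its stop, then handed the job in at about 32 s. The other tools and bystanders look undisturbed in the last pictures; no verdict came back.

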